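# Load a module in the programming fixture and hold the contact lever at its third click

## Task

Take the large module, the one with the black contact strip along one edge, out of the tray and seat it flat in the nest of the programming fixture with its contact strip towards the probe pins, then let go of it. Then press the fixture's hand lever down against its return spring, past the first two clicks to the third, so that the probes bear on the module, and finish while still holding the lever there, without shifting the other modules, the bracket or the vacuum pen.

Things in the scene. Friction and masses are not known exactly. Their poses are not given: they have to be found in the camera images.
- module_mid (a point): Centre (half-way up, 8 mm above the underside) of the large module: dark green board 26 x 36 x 3 mm (x by y) with a metal can 24 x 27 mm, its flat top 16 mm above the underside, and a black contact strip with brass pads, 22 x 6 mm, 12 mm high, along the -y edge. z up, 20 to 40 g. Lies in one of the tray's pockets, strip always on the tray's -y side; grip the can across x.
- module_strip (a point): Middle of the outer face of the module's contact strip: 18 mm from module_mid along the module's -y, same height. Same axes as module_mid.
- tray_stand: Fixed stainless stand, plate 170 x 190 mm (x by y) on four posts, with a black six-pocket tray on it. Origin on the bench under the plate's centre, z up. Pocket floors are 53 mm above the bench, the tray's flat top 57.5 mm (pockets 4.5 mm deep, 31 x 41 mm in x by y). Pocket centres at x = -35 or 35 mm and y = -54, 0 or 54 mm.
- fixture: Fixed programming fixture, aluminium base plate 130 x 190 x 12 mm. Origin on the bench below the nest's centre, z up. The probe pins stand on the nest's -y side; beyond them the lever's shaft runs along x at y = -85 mm, 55 mm above the bench, in two bearing blocks 72 mm high. The hand lever is on the shaft's -x end and points to -y.
- nest_seat (a point): Centre of the nest's floor, 22 mm above the bench; axes as the fixture's. Pocket 28.5 x 38.5 mm (x by y), sloped lead-ins 2 mm high (3 at +y). Walls above the floor: 4.5 mm at both x sides, 4 mm at -y (the pins pass over it, 8 mm above the floor), 13 mm at +y. A seated module lies flat on the floor, x and y along the nest's, strip at -y, module_mid 8 mm above this point.
- probes: Sprung probe head with four brass pins on a carriage that the lever's cam drives towards the nest (the fixture's +y), 11 mm per rad of the lever. At the third click it pushes the module to the nest's +y wall and bears on its strip with about 4 N. With the lever up its origin is the fixture's.
- lever_grip (a point): Middle of the lever's handle: black round bar 16 mm thick, level along the fixture's x, free for 35 mm either side. It moves on a circle of 115 mm radius about the shaft. In the fixture's frame: x = -100, y = -162, z = 140 mm with the lever up; x = -100, y = -200, z = 53 mm at the third click. Pinch it from above (across y) or press down on its top.
- lever (a joint): Angle of the hand lever in rad: 0 up at rest (arm 48 degrees above level, towards the fixture's -y), growing as it is pressed down. Ball-detent clicks at 0.285, 0.57 and 0.855; end stop at 0.88. A spring drives it back to 0 from everywhere; the handle needs about 6 to 9 N of push, up to 12 N over the humps between clicks.
- square_mid (a point): Centre of a small square module, 20 x 20 x 10 mm, lying in another pocket. To be left alone.
- slim_mid (a point): Centre of a slim module, 14 x 38 x 9 mm (x by y), lying in a third pocket. To be left alone.
- u_bracket: Black U-shaped bracket, 50 x 40 x 48 mm, standing loose on the bench; origin at its underside's centre. To be left alone.
- vacuum_pen: Vacuum pick-up pen, 146 mm long, 14 mm thick, lying loose on the bench along its x; origin on the bench under the middle of its barrel. To be left alone.

How it is judged:
On the way, in this order (a step that is already met when the one before it is completed fails the run):
1. the large module is seated flat in the nest, strip towards the probes, and let go, with the lever still up (x of module_mid in the frame of nest_seat between -0.003 and 0.003 m and y of module_mid in the frame of nest_seat between -0.003 and 0.003 m and z of module_mid in the frame of nest_seat below 0.0095 m and angle between module_mid's own z axis and vertical below 0.08 rad and y of module_strip in the frame of nest_seat below -0.012 m and contact force between the fingers and module below 0.05 N and value of joint lever below 0.15 rad), for 0.2 s.
2. the lever is held at its third click and the probes bear on the module (value of joint lever above 0.79 rad and contact force between probes and module above 1 N), for 0.5 s.
At the end, for the whole second after the job is handed in: Fingers hold the lever still at its third click (over 0.79 rad, over 2 N on it); probes bear on the strip with over 1 N; module flat in the nest (centre within 3 mm, within 1.5 mm of fully down, tilt under 0.08 rad), strip towards the probes, not touched by the robot (all of step 2 and velocity of joint lever between -0.2 and 0.2 rad/s and contact force between the fingers and lever above 2 N and contact force between each of the arm, the fingers and module below 0.05 N and x of module_mid in the frame of nest_seat between -0.003 and 0.003 m and y of module_mid in the frame of nest_seat between -0.003 and 0.003 m and z of module_mid in the frame of nest_seat below 0.0095 m and angle between module_mid's own z axis and vertical below 0.08 rad and y of module_strip in the frame of nest_seat below -0.012 m); the arm keeps its last pose, push and grip.
It fails at once if another module is shifted by more than 20 mm (distance of any of square_mid, slim_mid from where it was at the start of the episode above 0.02 m).
It fails at once if the bracket or the vacuum pen is shifted by more than 30 mm (distance of any of u_bracket, vacuum_pen from where it was at the start of the episode above 0.03 m).
It also fails if it takes over 59 s, if anything falls off the work surface, if the arm or the gripper's body presses on something with over 40 N, if the wrist force passes 120 N, or if a joint passes its speed limit or range.

## Robot

A 6-joint arm with a two-finger parallel gripper is mounted at the origin on the work surface. World frame = base frame: x ahead of the robot, y to its left, z up, the work surface at z = 0. Lengths are in m, angles in rad, forces in N, time in s.
With the tool pointing down it reaches from about 0.375 to 0.975 m from the base axis. Payload 3.8 kg.
Tool frame: the origin (TCP) lies between the finger pads; the fingertips stand 8 mm ahead of it and the grasp point (between the pads) lies 11 mm behind it; z points along the fingers, y is the direction in which the jaws open and shut (so a half turn about z gives the same grasp; the last joint's range is limited). The gripper opens to 88 mm and grips with 3 to 60 N. Pads are 18 mm wide; open, the fingers measure 123 mm over their backs; the gripper's body (75 mm by 187 mm) begins 45 mm behind the grasp point.
Start: joints at [1.154, 0.264, 1.604, -0, 1.274, -0.037], TCP at [0.25, 0.627, 0.247] pointing down, gripper open.
Joint ranges: [-2.63, 2.63], [-0.94, 2.18], [0.31, 2.57], [-1.31, 4.45], [0, 2.66], [-2.55, 2.55]. Speed limits (rad/s): [2.57, 2.57, 3.14, 3.14, 3.14, 3.14].

## Interface

Orientations are given as a unit quaternion [w, x, y, z].
In Python, from bench import env gives the robot as it stands.
- The arm moves only by the shell command python3 -m pendant 'ROWS'. ROWS is JSON, a list of rows, each an object with "xyz": the shift along the world's x, y, z normalised to -1 to 1, where 1 is 0.3 m, a list of three; "angular": the turn, a rotation vector about the world's x, y, z normalised to -1 to 1, where 1 is 0.1 rad, a list of three; "jaw": the opening in per cent of the stroke, from 0 (shut) to 100 (fully open). A call has 1 to 8 rows; each row shifts and turns the commanded pose from where the row before left it; what a row does not reach is not made up. A row lasts 1/12 s, in which the tool goes at most 41.7 mm and 7.16 degrees, less where a joint would pass 70% of its speed; a pose out of reach is approached as far as the arm can. A call with a number of a shift or a turn outside -1 to 1 is refused whole. A call with a gripper value outside its range is refused whole. The fingers move at their own pace and stop on an object; the grip force is fixed at half the most. Time passes only in rows, so rows that do not move let the fingers close. It gives the time, the measured TCP pose, the force and the opening at its end, in the units of the state.
- env.get_obs(): the state, without advancing time (a new reading comes with each control period).
- env.camera(name): name is "scene" or "side" or "wrist"; returns a dict with "img" (384x512x3 uint8, blue, green, red), "fx", "fy", "cx", "cy" (pixels), "rvec" (rotation vector, rad) and "tvec" (3), from world to camera coordinates, as OpenCV has them. Camera axes: x right, y down, z forward; pixel columns grow to the right and rows downward; lengths in m; the calibration is good to about 2 mm. The wrist camera is an equidistant fisheye: a pixel r from the principal point sees the ray r / f radians off the axis. A picture is of the moment at which its call begins. There is no depth.
- env.close_job(): hands the job in, once; it reports no verdict.
The state is a dict: "clock": time; "joint_positions": joint angles; "dq": joint speeds; "joint_torque": joint torques, N m; "tool_pos": TCP position; "eef_rot": TCP orientation; "contact_force": force on the tool from outside, world axes, zero at the start; "wrist_torque": the same for the moment, N m; "gripper_width": finger opening in m.
Only numpy, scipy, OpenCV 4.12 (cv2) and the standard library are available. Lean on these libraries where they do the work, as an engineer would, in place of code of your own. Each camera call takes 0.05 s, during which the arm holds its last target.

## Working session

There is one attempt and no reset: what is moved stays moved. The work goes in short steps, Python scripts to look and compute and a shell command to move; the robot and the scene stay as the last step left them, time stands still between calls to the robot, and variables do not carry over. Pictures are saved under pics/ and viewed, and the job is handed in when it is done.

```bash
ls; mkdir -p pics; cat > h.py <<'E'
from bench import env
import numpy as np, cv2
def snap(name,fn):
    c=env.camera(name); cv2.imwrite('pics/'+fn+'.png',c['img']); np.save('pics/'+fn+'.npy',c,allow_pickle=True); return c
def load(fn): return np.load('pics/'+fn+'.npy',allow_pickle=True).item()
def ray(c,u,v,fish=False):
    R=cv2.Rodrigues(np.array(c['rvec'],float))[0]; t=np.array(c['tvec'],float).ravel()
    x=(u-c['cx'])/c['fx']; y=(v-c['cy'])/c['fy']
    if fish:
        r=np.hypot(x,y); s=np.sin(r)/r if r>1e-9 else 1; d=np.array([x*s,y*s,np.cos(r)])
    else: d=np.array([x,y,1.])
    return -R.T@t, R.T@d
def onz(c,u,v,z,fish=False):
    o,d=ray(c,u,v,fish); return o+d*(z-o[2])/d[2]
def proj(c,p,fish=False):
    R=cv2.Rodrigues(np.array(c['rvec'],float))[0]; q=R@np.array(p,float)+np.array(c['tvec'],float).ravel()
    if fish:
        th=np.arctan2(np.hypot(q[0],q[1]),q[2]); k=th/np.hypot(q[0],q[1])
        return np.array([c['cx']+c['fx']*k*q[0],c['cy']+c['fy']*k*q[1]])
    return np.array([c['cx']+c['fx']*q[0]/q[2],c['cy']+c['fy']*q[1]/q[2]])
E
python3 - <<'E'
from h import *
for n in ['scene','side','wrist']:
    c=snap(n,n+'0'); o,d=ray(c,c['cx'],c['cy'],n=='wrist'); print(n,c['fx'],c['fy'],c['cx'],c['cy'],o,d)
print(env.get_obs())
E
```

```text
pics
scene 377.8454576809622 377.8454576809622 254.6720756078779 193.57001808902527 [ 0.95931522 -0.02845821  0.85372264] [-0.51880668  0.02245983 -0.8545965 ]
side 472.22417243614143 472.22417243614143 251.1603720915995 191.04587912567814 [ 0.42332268 -1.04750948  0.85702028] [ 0.06759029  0.80405446 -0.59070126]
wrist 297.3186396354542 297.3186396354542 255.76257876164294 199.45100055080067 [0.18533142 0.65259712 0.3828761 ] [ 0.24635558 -0.10062959 -0.96394119]
{'clock': 0.15, 'joint_positions': array([ 1.15410250e+00,  2.64607805e-01,  1.60504293e+00, -4.90093581e-05,
        1.27370834e+00, -3.69036596e-02]), 'dq': array([-6.32030840e-04, -8.82655330e-04, -1.37143961e-03, -3.71068829e-04,
       -6.07120637e-04, -5.01177592e-05]), 'joint_torque': array([-2.51450874e-04, -5.02852571e+01, -3.57466006e+01,  7.29064853e-02,
        2.49596068e-02, -1.06665809e-04]), 'tool_pos': array([0.25004225, 0.62640575, 0.24566472]), 'eef_rot': array([-1.75773475e-04,  1.88748728e-01,  9.82025019e-01, -8.65860994e-04]), 'contact_force': array([-0.11107955, -0.57421639, -0.49287894]), 'wrist_torque': array([-0.03358715,  0.02126044,  0.02408484]), 'gripper_width': 0.08797433439167182}
```

View pics/scene0.png

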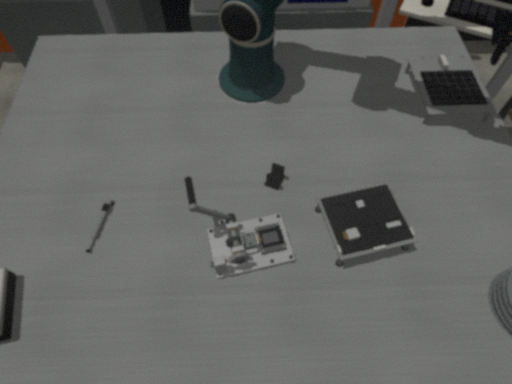

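View pics/side0.png

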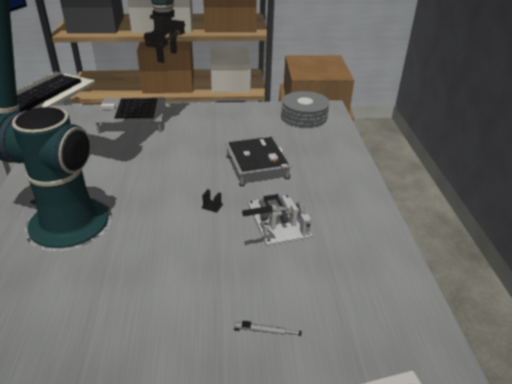

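View pics/wrist0.png

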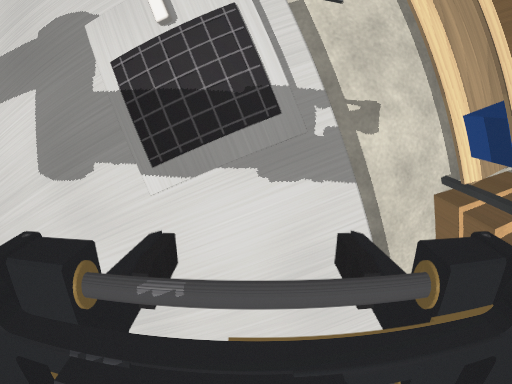

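```bash
python3 - <<'E'
from h import *
a=load('scene0'); b=load('side0')
im=a['img'][165:285,170:430]; cv2.imwrite('pics/sc_crop.png',cv2.resize(im,None,fx=3,fy=3,interpolation=cv2.INTER_CUBIC))
im=b['img'][120:250,190:320]; cv2.imwrite('pics/si_crop.png',cv2.resize(im,None,fx=4.5,fy=4.5,interpolation=cv2.INTER_CUBIC))
for n,p,z in [('tray c0',(323,202),0),('L',(387,185),.0575),('R',(413,235),.0575),('B',(340,255),.0575),('L2',(318,197),.0575),('large',(352,234),.07),('brk',(276,176),.02),('lev',(190,190),.14),('pen',(100,227),.007),('nest',(271,237),.022)]:
    print(n,onz(a,*p,z).round(3))
E
```

```text
tray c0 [0.473 0.171 0.   ]
L [0.463 0.324 0.057]
R [0.602 0.354 0.057]
B [0.644 0.178 0.057]
L2 [0.492 0.147 0.057]
large [0.6  0.21 0.07]
brk [0.401 0.052 0.02 ]
lev [ 0.511 -0.153  0.14 ]
pen [ 0.528 -0.394  0.007]
nest [0.578 0.028 0.022]
```

View pics/sc_crop.png

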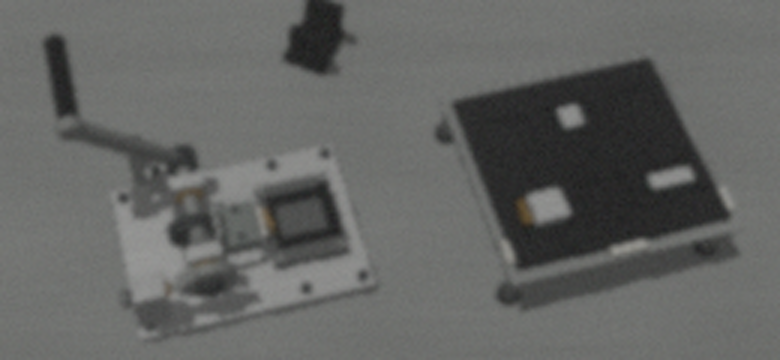

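View pics/si_crop.png

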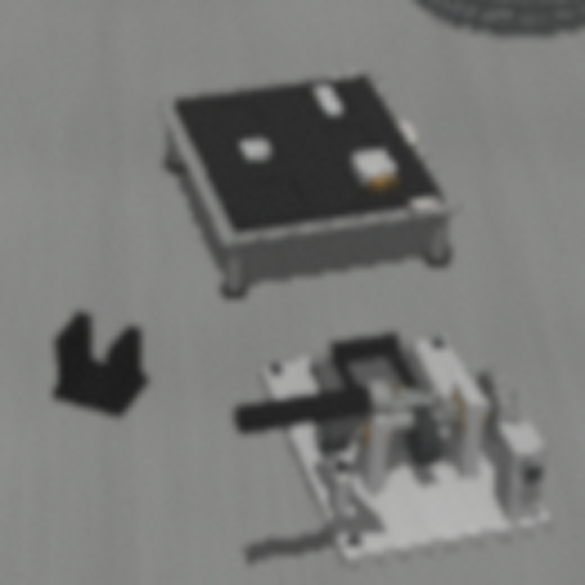

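```bash
python3 -m pendant '[{"xyz":[0.087,-0.104,0.01],"angular":[0,0,-0.9],"jaw":100},{"xyz":[0.087,-0.104,0.01],"angular":[0,0,-0.9],"jaw":100},{"xyz":[0.087,-0.104,0.01],"angular":[0,0,-0.9],"jaw":100},{"xyz":[0.087,-0.104,0],"angular":[0,0,-0.9],"jaw":80},{"xyz":[0.087,-0.104,0],"angular":[0,0,-0.9],"jaw":70},{"xyz":[0.087,-0.104,0],"angular":[0,0,-0.9],"jaw":60},{"xyz":[0.087,-0.104,0],"angular":[0,0,-0.9],"jaw":60},{"xyz":[0.087,-0.104,0],"angular":[0,0,-0.9],"jaw":60}]'
python3 -m pendant '[{"xyz":[0.087,-0.104,0],"angular":[0,0,-0.9],"jaw":60},{"xyz":[0.087,-0.104,0],"angular":[0,0,-0.9],"jaw":60},{"xyz":[0.087,-0.104,0],"angular":[0,0,-0.9],"jaw":60},{"xyz":[0.087,-0.104,0],"angular":[0,0,0],"jaw":60},{"xyz":[0.05,-0.06,0],"angular":[0,0,0],"jaw":60},{"xyz":[0,0,0],"angular":[0,0,0],"jaw":60},{"xyz":[0,0,0],"angular":[0,0,0],"jaw":60}]'
python3 - <<'E'
from h import *
c=snap('wrist','wrist1')
o=env.get_obs(); print(o['tool_pos'],o['eef_rot'],o['joint_positions'],o['gripper_width'])
E
```

```text
clock: 0.82
tool_pos: [0.4598, 0.3755, 0.2555]
eef_rot: [-0.0, 0.524, 0.851, -0.0]
contact_force: [0.5, 1.0, -0.2]
gripper_width: 0.0571
clock: 1.4
tool_pos: [0.5788, 0.2333, 0.2551]
eef_rot: [-0.0, 0.634, 0.774, -0.0]
contact_force: [0.2, 0.2, 0.7]
gripper_width: 0.0532
[0.57813237 0.23433557 0.2551867 ] [-6.06783404e-04  6.33088301e-01  7.74079282e-01 -3.17293403e-04] [3.44787805e-01 1.63743587e-01 1.70858884e+00 7.47540340e-04
 1.27042887e+00 1.44843022e-01] 0.05306919172227338
```

View pics/wrist1.png

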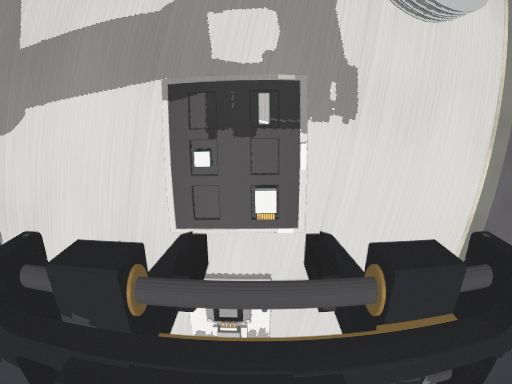

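```bash
python3 - <<'E'
from h import *
c=load('wrist1'); im=c['img']
print(c['tvec'],ray(c,256,200,True))
x0,y0,x1,y1=150,65,325,245
cv2.imwrite('pics/w1c.png',cv2.resize(im[y0:y1,x0:x1],None,fx=3.2,fy=3.2,interpolation=cv2.INTER_CUBIC))
g=im.min(2); m=((g>150)*255).astype(np.uint8); m[:, :180]=0
k=np.zeros_like(m); k[85:225,178:292]=255; m&=k
n,l,s,ce=cv2.connectedComponentsWithStats(m)
for i in range(1,n):
    if s[i,4]>30:
        ct=cv2.findContours((l==i).astype(np.uint8),0,1)[0][0]
        P=np.array([onz(c,u,v,.069 if i else 0,True)[:2] for u,v in ct[:,0]],np.float32)
        r=cv2.minAreaRect(P); print(s[i],ce[i].round(1),np.round(r[0],4),np.round(r[1],4),round(r[2],1))
E
```

```text
[-0.61200966  0.07239545  0.42778719] (array([0.56412557, 0.30085522, 0.39248858]), array([ 0.05267388, -0.26255873, -0.96347723]))
[259  93  10  31 307] [263.5 108.1] [0.5695 0.3147] [0.0097 0.0328] 11.5
[194 151  16  16 241] [201.6 158.9] [0.5132 0.2474] [0.0172 0.0168] 10.4
[255 190  22  23 493] [265.6 201.3] [0.5927 0.2136] [0.024  0.0259] 11.3
```

View pics/w1c.png

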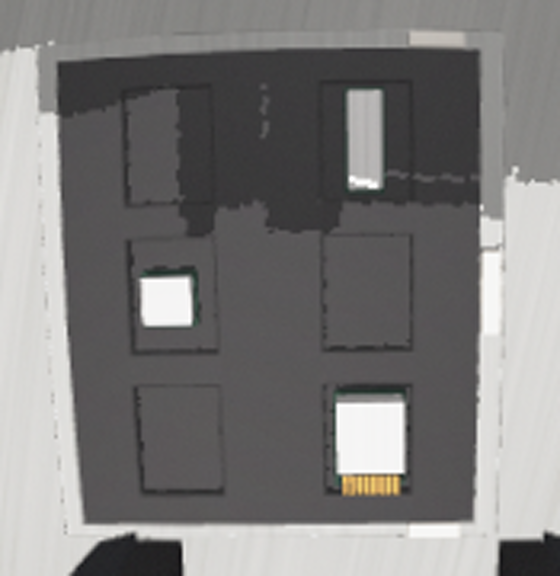

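```bash
python3 - <<'E'
from h import *
c=load('wrist1'); a=load('scene0'); b=load('side0')
R=lambda t:np.array([[np.cos(t),-np.sin(t)],[np.sin(t),np.cos(t)]])
t=np.radians(11.3); yh=R(t)@[0,1]
def cr(u,v,z): return onz(c,150+(u+.5)/3.2-.5,65+(v+.5)/3.2-.5,z,True)
s=cr(371,496,.065); print('strip edge',s,'mid',s[:2]+.018*yh)
f=cr(370.5,473.5,.069);k=cr(370.5,402,.069); print('can front/back',f,k,np.linalg.norm(f-k))
l=cr(334,438,.069);r=cr(407,438,.069); print('can l r',l,r,np.linalg.norm(l-r),(l+r)/2)
# pockets (top .0575) corners
for q in [(325,384),(411,384),(411,493),(325,493),(135,385),(224,493),(124,86),(322,82),(411,205)]: print(q,cr(*q,.0575).round(4))
# tray black corner (top)
for q in [(57,63),(479,48),(473,520),(84,523)]: print('corner',q,cr(*q,.0575).round(4))
for cam,n in((a,'scene'),(b,'side')): print(n,proj(cam,[.5927,.2136,.069]))
for cam in (a,b):
    g=cam['img'].min(2)
    x,y=proj(cam,[.5927,.2136,.069]).astype(int)
    print(g[y-8:y+9,x-10:x+11])
E
```

```text
strip edge [0.59770584 0.19048917 0.065     ] mid [0.59417881 0.20814023]
can front/back [0.5953543  0.20014183 0.069     ] [0.58993923 0.2258631  0.069     ] 0.026285102824480457
can l r [0.5799835 0.2104988 0.069    ] [0.60531124 0.21560208 0.069     ] 0.025836754421286513 [0.59264737 0.21305044 0.069     ]
(325, 384) [0.5734 0.2265 0.0575]
(411, 384) [0.6038 0.2327 0.0575]
(411, 493) [0.6129 0.192  0.0575]
(325, 493) [0.5814 0.1857 0.0575]
(135, 385) [0.5051 0.2126 0.0575]
(224, 493) [0.5444 0.1781 0.0575]
(124, 86) [0.4828 0.3187 0.0575]
(322, 82) [0.5513 0.3319 0.0575]
(411, 205) [0.5903 0.2956 0.0575]
corner (57, 63) [0.4566 0.3237 0.0575]
corner (479, 48) [0.6023 0.3555 0.0575]
corner (473, 520) [0.6384 0.186  0.0575]
corner (84, 523) [0.4925 0.1547 0.0575]
scene [353.04260567 231.39250282]
side [271.88301564 155.07458593]
[[ 42  43  41  39  39  42  40  44  35  41  40  39  39  43  36  41  41  32
   41  36  40]
 [ 38  43  38  37  35  38  42  39  44  42  43  38  40  41  34  39  39  35
   41  39  41]
 [ 42  42  42  35  38  41  39  46  37  42  37  43  46  39  42  37  38  41
   38 
[... 2069 characters left out ...]
5  44  44  46  59  94 139 168 174 175 175 173 167 152 117  67
   47  45  47]
 [ 44  45  46  45  46  45  52  79 118 154 169 175 175 167 158 149 122  74
   48  47  46]
 [ 45  45  45  45  45  43  48  64  92 125 150 159 155 140 128 118  95  62
   47  47  47]
 [ 45  46  45  46  45  45  44  52  73 101 117 115 110 100  89  79  69  52
   47  45  46]
 [ 45  46  46  44  45  46  45  44  58  80  83  71  67  65  59  53  49  46
   45  45  46]
 [ 44  45  44  45  45  45  45  43  49  55  55  47  47  47  46  42  43  42
   43  45  47]
 [ 44  46  46  45  45  46  46  45  43  43  41  42  42  43  43  42  42  42
   44  45  46]
 [ 46  45  44  46  44  46  47  45  43  42  41  42  41  44  43  43  43  45
   47  50  60]]
```

```bash
python3 -m pendant '[{"xyz":[0.024,-0.034,-0.1],"angular":[0,0,0],"jaw":55},{"xyz":[0.024,-0.034,-0.1],"angular":[0,0,0],"jaw":55},{"xyz":[0,0,-0.1],"angular":[0,0,0],"jaw":55},{"xyz":[0,0,-0.06],"angular":[0,0,0],"jaw":55},{"xyz":[0,0,-0.05],"angular":[0,0,0],"jaw":55},{"xyz":[0,0,0],"angular":[0,0,0],"jaw":55},{"xyz":[0,0,0],"angular":[0,0,0],"jaw":55}]'
python3 - <<'E'
from h import *
c=snap('wrist','wrist2')
o=env.get_obs(); print(o['tool_pos'],o['eef_rot'],o['gripper_width'])
print(proj(c,o['tool_pos'],True))
im=c['img'][150:350,130:390]; cv2.imwrite('pics/w2c.png',cv2.resize(im,None,fx=3,fy=3,interpolation=cv2.INTER_CUBIC))
E
```

```text
clock: 2.03
tool_pos: [0.5911, 0.2153, 0.1317]
eef_rot: [-0.001, 0.632, 0.775, -0.001]
contact_force: [0.3, 0.1, 0.2]
gripper_width: 0.0486
[0.59233274 0.21540861 0.13321136] [-1.04869858e-04  6.31938661e-01  7.75018392e-01  9.90892052e-05] 0.04820799885907466
[260.50308653 259.56065926]
```

View pics/w2c.png

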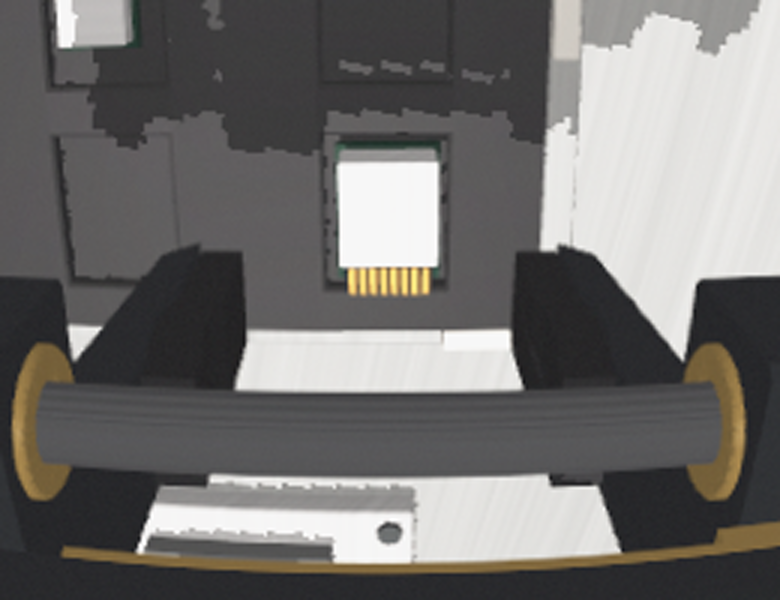

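```bash
python3 - <<'E'
from h import *
c=load('wrist2'); a=load('scene0'); b=load('side0')
t=np.radians(11.3); yh=np.array([-np.sin(t),np.cos(t)])
def cr(u,v,z): return onz(c,130+(u+.5)/3-.5,150+(v+.5)/3-.5,z,True)[:2].round(4)
for n,u,v,z in [('strip',389,295,.065),('canF',389,267,.069),('canB',389,162,.069),('canL',337.5,215,.069),('canR',439.5,215,.069),('boardB',389,146,.056),('boardL',332,215,.056),('boardR',446,215,.056),
 ('canBL',338,162,.069),('canBR',439,162,.069),('canFL',338,267,.069),('canFR',438,267,.069),('pBL',325,134,.0575),('pBR',451,134,.0575)]: print(n,cr(u,v,z), round(float(cr(u,v,z)@yh),4))
E
```

```text
strip [0.5975 0.191 ] 0.0702
canF [0.5955 0.2001] 0.0795
canB [0.59   0.2261] 0.1061
canL [0.5807 0.2108] 0.0929
canR [0.6045 0.2157] 0.0931
boardB [0.5901 0.2265] 0.1065
boardL [0.5797 0.2058] 0.0882
boardR [0.608  0.2117] 0.0885
canBL [0.5784 0.2237] 0.106
canBR [0.6015 0.2285] 0.1062
canFL [0.5834 0.1976] 0.0795
canFR [0.6072 0.2025] 0.0796
pBL [0.574  0.2267] 0.1098
pBR [0.6043 0.233 ] 0.1101
```

```bash
python3 -m pendant '[{"xyz":[0.002,-0.007,-0.05],"angular":[0,0,0],"jaw":55},{"xyz":[0,0,-0.05],"angular":[0,0,0],"jaw":55},{"xyz":[0,0,-0.05],"angular":[0,0,0],"jaw":55},{"xyz":[0,0,-0.04],"angular":[0,0,0],"jaw":55},{"xyz":[0,0,-0.025],"angular":[0,0,0],"jaw":55},{"xyz":[0,0,0],"angular":[0,0,0],"jaw":55},{"xyz":[0,0,0],"angular":[0,0,0],"jaw":55}]'
python3 - <<'E'
from h import *
c=snap('wrist','wrist3')
o=env.get_obs(); print(o['tool_pos'],o['eef_rot'],o['gripper_width'],o['contact_force'])
im=c['img'][150:350,130:390]; cv2.imwrite('pics/w3c.png',cv2.resize(im,None,fx=3,fy=3,interpolation=cv2.INTER_CUBIC))
E
```

```text
clock: 2.67
tool_pos: [0.5936, 0.2122, 0.0686]
eef_rot: [0.0, 0.633, 0.775, 0.0]
contact_force: [-0.3, -0.2, -0.4]
gripper_width: 0.0485
[0.5940688  0.21236698 0.06913082] [3.52026761e-04 6.32513135e-01 7.74549347e-01 5.64875890e-04] 0.04863994544101702 [0.52432797 0.82393964 0.93697781]
```

View pics/w3c.png

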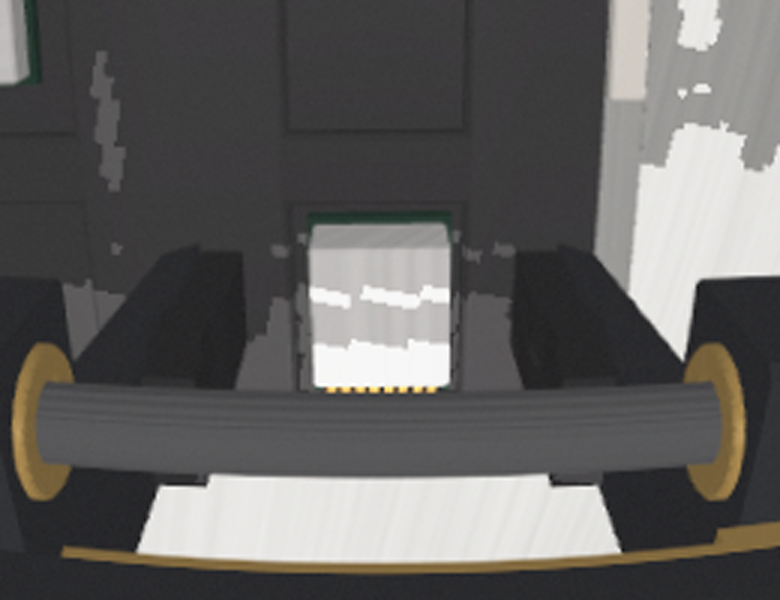

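```bash
python3 -m pendant '[{"xyz":[0,0,-0.004],"angular":[0,0,0],"jaw":30},{"xyz":[0,0,0],"angular":[0,0,0],"jaw":10},{"xyz":[0,0,0],"angular":[0,0,0],"jaw":0},{"xyz":[0,0,0],"angular":[0,0,0],"jaw":0},{"xyz":[0,0,0],"angular":[0,0,0],"jaw":0},{"xyz":[0,0,0],"angular":[0,0,0],"jaw":0}]'
python3 -m pendant '[{"xyz":[0,0,0.03],"angular":[0,0,0],"jaw":0},{"xyz":[0,0,0.05],"angular":[0,0,0],"jaw":0},{"xyz":[0,0,0.08],"angular":[0,0,0],"jaw":0},{"xyz":[0,0,0.08],"angular":[0,0,0],"jaw":0},{"xyz":[0,0,0.08],"angular":[0,0,0],"jaw":0},{"xyz":[0,0,0.0],"angular":[0,0,0],"jaw":0},{"xyz":[0,0,0],"angular":[0,0,0],"jaw":0}]'
python3 - <<'E'
from h import *
c=snap('wrist','wrist4')
o=env.get_obs(); print(o['tool_pos'],o['eef_rot'],o['gripper_width'],o['contact_force'])
im=c['img'][150:350,130:390]; cv2.imwrite('pics/w4c.png',cv2.resize(im,None,fx=3,fy=3,interpolation=cv2.INTER_CUBIC))
E
```

```text
clock: 3.22
tool_pos: [0.5937, 0.212, 0.0675]
eef_rot: [0.0, 0.633, 0.774, 0.0]
contact_force: [-0.2, 0.5, 2.1]
gripper_width: 0.0233
clock: 3.8
tool_pos: [0.5948, 0.2124, 0.1654]
eef_rot: [0.001, 0.633, 0.774, 0.002]
contact_force: [0.3, -0.4, -1.6]
gripper_width: 0.0235
[0.5935021  0.21201584 0.16339928] [2.31222847e-04 6.32594445e-01 7.74483112e-01 3.52341388e-04] 0.023519811623428227 [-0.49751385  0.26058542 -1.00158677]
```

View pics/w4c.png

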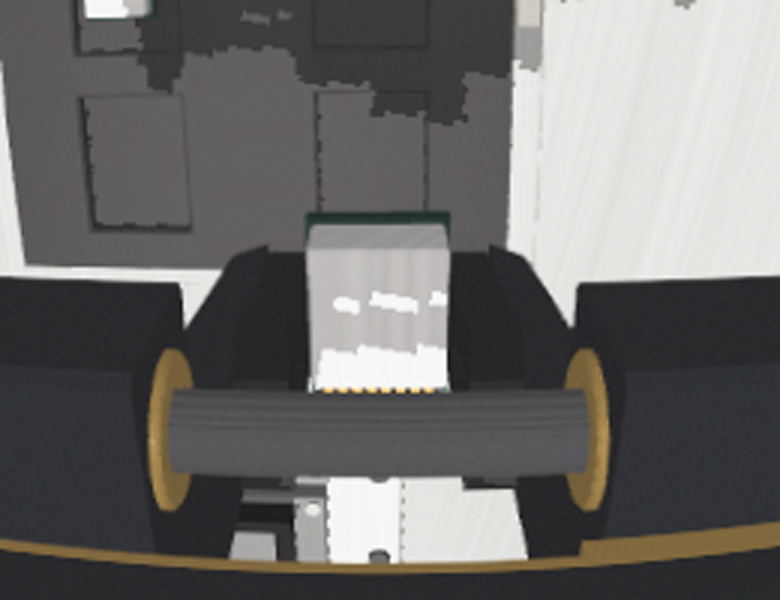

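```bash
python3 -m pendant '[{"xyz":[0,-0.09,0.08],"angular":[0,0,0],"jaw":0},{"xyz":[0,-0.09,0.08],"angular":[0,0,0],"jaw":0},{"xyz":[0,-0.1,0.08],"angular":[0,0,0],"jaw":0},{"xyz":[-0.01,-0.1,0.05],"angular":[0,0,0],"jaw":0},{"xyz":[-0.01,-0.12,0],"angular":[0,0,0],"jaw":0},{"xyz":[-0.01,-0.12,0],"angular":[0,0,0],"jaw":0},{"xyz":[0,-0.12,0],"angular":[0,0,0],"jaw":0},{"xyz":[0,0,0],"angular":[0,0,0],"jaw":0}]'
python3 -m pendant '[{"xyz":[0,0,0],"angular":[0,0,0],"jaw":0},{"xyz":[0,0,0],"angular":[0,0,0],"jaw":0}]'
python3 - <<'E'
from h import *
c=snap('wrist','wrist5')
o=env.get_obs(); print(o['tool_pos'],o['eef_rot'],o['gripper_width'],o['contact_force'])
im=c['img'][30:270,110:390]; cv2.imwrite('pics/w5c.png',cv2.resize(im,None,fx=2.5,fy=2.5,interpolation=cv2.INTER_CUBIC))
E
```

```text
clock: 4.52
tool_pos: [0.583, -0.0156, 0.2478]
eef_rot: [-0.0, 0.634, 0.773, -0.002]
contact_force: [0.3, 0.6, -0.6]
gripper_width: 0.0235
clock: 4.68
tool_pos: [0.5836, -0.0098, 0.2482]
eef_rot: [-0.001, 0.633, 0.774, -0.001]
contact_force: [0.5, 0.2, -0.7]
gripper_width: 0.0235
[ 0.58380885 -0.00915417  0.24857608] [-1.19467582e-03  6.32502017e-01  7.74557657e-01 -4.54622959e-04] 0.023579554863114416 [-0.45872999  0.3651524  -0.20340725]
```

View pics/w5c.png

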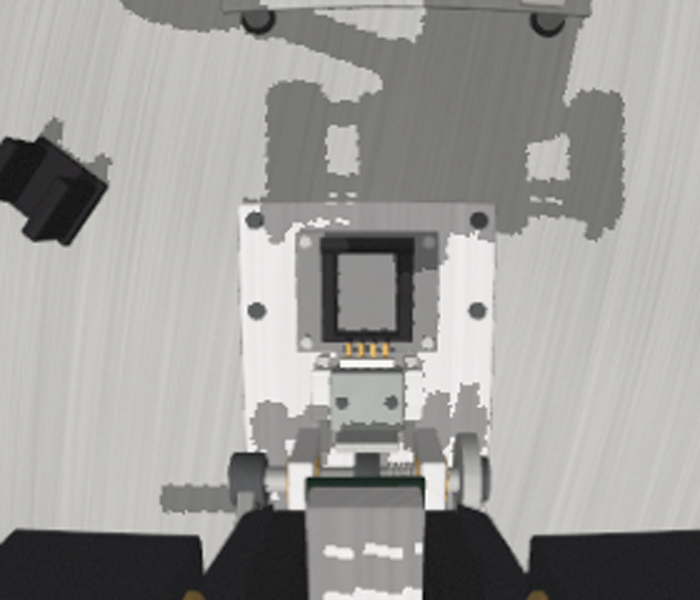

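```bash
python3 - <<'E'
from h import *
c=load('wrist5')
print(ray(c,256,200,True)[0])
def cr(u,v,z): return onz(c,110+(u+.5)/2.5-.5,30+(v+.5)/2.5-.5,z,True)[:2]
g={}
for n,u,v,z in [('baseTL',240,204,.012),('baseTR',495,206,.012),('s1',255,220,.012),('s2',479,220,.012),('s3',257,311,.012),('s4',477,311,.012),
 ('fL',338,292,.022),('fR',396,292,.022),('fF',367,331,.022),('fB',367,253,.022),
 ('oFL',322,342,.0265),('oFR',413,342,.0265),('oBL',320,238,.035),('oBR',414,238,.035),('ns1',305,242,.0265),('ns2',428,242,.0265),('ns3',306,343,.0265),('ns4',428,343,.0265),('pinL',348,350,.030),('pinR',386,350,.03)]:
    g[n]=cr(u,v,z)
def yaw(a,b): d=g[b]-g[a]; return np.degrees(np.arctan2(d[1],d[0])), np.linalg.norm(d)
for p in [('baseTL','baseTR'),('s1','s2'),('s3','s4'),('ns1','ns2'),('ns3','ns4'),('fL','fR'),('s3','s1'),('s4','s2'),('fF','fB'),('oFL','oFR'),('oBL','oBR'),('ns3','ns1'),('ns4','ns2'),('pinL','pinR')]: print(p,np.round(yaw(*p)[0],2),np.round(yaw(*p)[1],4))
t=np.radians(11.3);R=np.array([[np.cos(t),np.sin(t)],[-np.sin(t),np.cos(t)]])
for n in g: print(n,g[n].round(4),(R@g[n]).round(4))
im=c['img'][115:175,225:295]; cv2.imwrite('pics/w5d.png',cv2.resize(im,None,fx=9,fy=9,interpolation=cv2.INTER_CUBIC))
E
```

```text
[0.56898759 0.05765736 0.38567751]
('baseTL', 'baseTR') 11.07 0.1276
('s1', 's2') 11.52 0.112
('s3', 's4') 11.53 0.1117
('ns1', 'ns2') 11.52 0.059
('ns3', 'ns4') 11.53 0.0597
('fL', 'fR') 11.53 0.0284
('s3', 's1') 101.71 0.0463
('s4', 's2') 101.32 0.0463
('fF', 'fB') 101.52 0.0385
('oFL', 'oFR') 11.54 0.0445
('oBL', 'oBR') 11.52 0.0439
('ns3', 'ns1') 101.38 0.0494
('ns4', 'ns2') 102.22 0.0494
('pinL', 'pinR') 11.53 0.0184
baseTL [0.5043 0.0564] [ 0.5056 -0.0435]
baseTR [0.6296 0.0809] [ 0.6332 -0.044 ]
s1 [0.5134 0.0497] [ 0.5132 -0.0518]
s2 [0.6231 0.0721] [ 0.6252 -0.0514]
s3 [0.5228 0.0044] [ 0.5135 -0.0981]
s4 [0.6322 0.0267] [ 0.6252 -0.0977]
fL [0.5616 0.0227] [ 0.5551 -0.0878]
fR [0.5894 0.0284] [ 0.5835 -0.0877]
fF [0.5793 0.0065] [ 0.5694 -0.1071]
fB [0.5717 0.0443] [ 0.5692 -0.0686]
oFL [ 0.5587 -0.0025] [ 0.5474 -0.1119]
oFR [0.6023 0.0064] [ 0.5919 -0.1118]
oBL [0.5486 0.0474] [ 0.5472 -0.061 ]
oBR [0.5917 0.0562] [ 0.5912 -0.0608]
ns1 [0.5414 0.0439] [ 0.5395 -0.063 ]
ns2 [0.5992 0.0557] [ 0.5985 -0.0628]
ns3 [ 0.5511 -0.0045] [ 0.5396 -0.1124]
ns4 [0.6096 0.0074] [ 0.5993 -0.1122]
pinL [ 0.572  -0.0033] [ 0.5602 -0.1153]
pinR [5.9e-01 4.0e-04] [ 0.5786 -0.1152]
```

View pics/w5d.png

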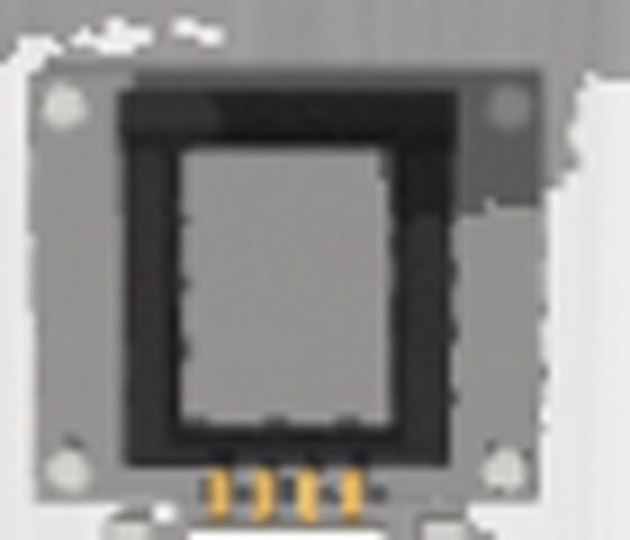

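```bash
python3 - <<'E'
from h import *
t=np.radians(11.5);R=np.array([[np.cos(t),np.sin(t)],[-np.sin(t),np.cos(t)]])
c=load('wrist5'); T=np.array([.5838,-.0092,.2482])
def cr(u,v,z): return onz(c,110+(u+.5)/2.5-.5,30+(v+.5)/2.5-.5,z,True)
for u,v,dz in [(365,488,.0015),(365,505,.0015),(306,550,.0015),(424,550,.0015),(365,478,-.0115)]: print(u,v,(R@(cr(u,v,T[2]+dz)-T)[:2]).round(4))
c=load('wrist4'); T=np.array([.594,.2122,.1645])
def cr(u,v,z): return onz(c,130+(u+.5)/3-.5,150+(v+.5)/3-.5,z,True)
for u,v,dz in [(380,387,.0015),(380,248,.0015),(380,214,-.0115),(380,226,.0015),(307,300,.0015),(449,300,.0015)]: print(u,v,(R@(cr(u,v,T[2]+dz)-T)[:2]).round(4))
print(R.T@(R@[.5755,.02545]+[0,.0035]))
E
```

```text
365 488 [-0.0016  0.0183]
365 505 [-0.0016  0.0147]
306 550 [-0.0135  0.0049]
424 550 [0.0103 0.0049]
365 478 [-0.0016  0.0157]
380 387 [-0.0001 -0.012 ]
380 248 [-0.0001  0.0146]
380 214 [-0.0001  0.0159]
380 226 [-0.0001  0.0185]
307 300 [-0.0125  0.0051]
449 300 [0.0115 0.0051]
[0.57480221 0.02887974]
```

```bash
python3 -m pendant '[{"xyz":[-0.009,0.043,0],"angular":[0,0,0],"jaw":0},{"xyz":[-0.009,0.042,-0.05],"angular":[0,0,0],"jaw":0},{"xyz":[-0.009,0.042,-0.1],"angular":[0,0,0],"jaw":0},{"xyz":[0,0,-0.12],"angular":[0,0,0],"jaw":0},{"xyz":[0,0,-0.11],"angular":[0,0,0],"jaw":0},{"xyz":[0,0,-0.1],"angular":[0,0,0],"jaw":0},{"xyz":[0,0,-0.08],"angular":[0,0,0],"jaw":0},{"xyz":[0,0,0],"angular":[0,0,0],"jaw":0}]'
python3 -m pendant '[{"xyz":[0,0,0],"angular":[0,0,0],"jaw":0},{"xyz":[0,0,0],"angular":[0,0,0],"jaw":0}]'
python3 - <<'E'
from h import *
c=snap('wrist','wrist6');snap('scene','scene6');s=snap('side','side6')
o=env.get_obs(); print(o['tool_pos'],o['eef_rot'],o['contact_force'])
im=c['img'][150:350,130:390]; cv2.imwrite('pics/w6c.png',cv2.resize(im,None,fx=3,fy=3,interpolation=cv2.INTER_CUBIC))
E
```

```text
clock: 5.4
tool_pos: [0.5711, 0.0305, 0.0759]
eef_rot: [-0.005, 0.632, 0.775, -0.003]
contact_force: [-0.9, -0.1, 0.0]
gripper_width: 0.0235
clock: 5.57
tool_pos: [0.5773, 0.0294, 0.0834]
eef_rot: [0.001, 0.632, 0.775, 0.001]
contact_force: [0.2, 0.0, 0.8]
gripper_width: 0.0238
[0.5783001  0.02855097 0.08455135] [0.00167236 0.63240641 0.77463364 0.00143423] [ 0.4810564  -0.56780247 -0.5977456 ]
```

View pics/w6c.png

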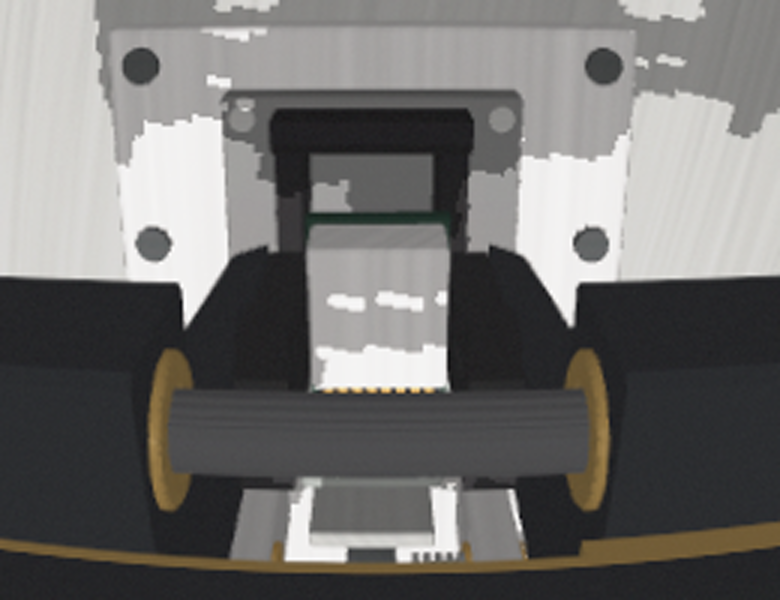

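View pics/side6.png

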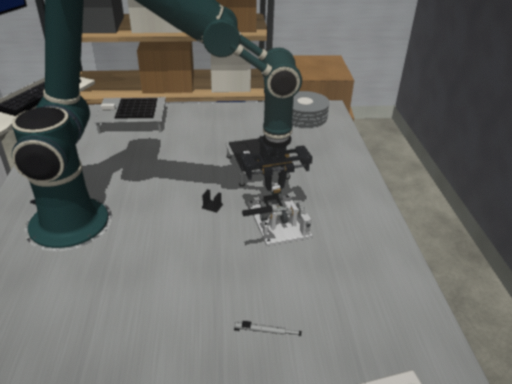

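```bash
python3 -m pendant '[{"xyz":[0,0,0],"angular":[0,0,0],"jaw":0},{"xyz":[0,0,0],"angular":[0,0,0],"jaw":0},{"xyz":[0,0,0],"angular":[0,0,0],"jaw":0}]'
python3 - <<'E'
from h import *
t=np.radians(11.5);R=np.array([[np.cos(t),np.sin(t)],[-np.sin(t),np.cos(t)]])
c=snap('wrist','wrist7'); o=env.get_obs(); T=o['tool_pos'];print(T,o['eef_rot'],o['contact_force'])
im=c['img'][150:350,130:390]; cv2.imwrite('pics/w7c.png',cv2.resize(im,None,fx=3,fy=3,interpolation=cv2.INTER_CUBIC))
print(ray(c,256,200,True)[0])
E
```

```text
clock: 5.97
tool_pos: [0.5769, 0.028, 0.0829]
eef_rot: [0.001, 0.633, 0.774, 0.0]
contact_force: [-0.1, -0.0, -1.0]
gripper_width: 0.0235
[0.57668316 0.02793935 0.08263405] [3.97075792e-04 6.32724856e-01 7.74376514e-01 3.38711336e-04] [-0.0197592   0.06283603 -0.899269  ]
[0.56161432 0.09551383 0.22024191]
```

View pics/w7c.png

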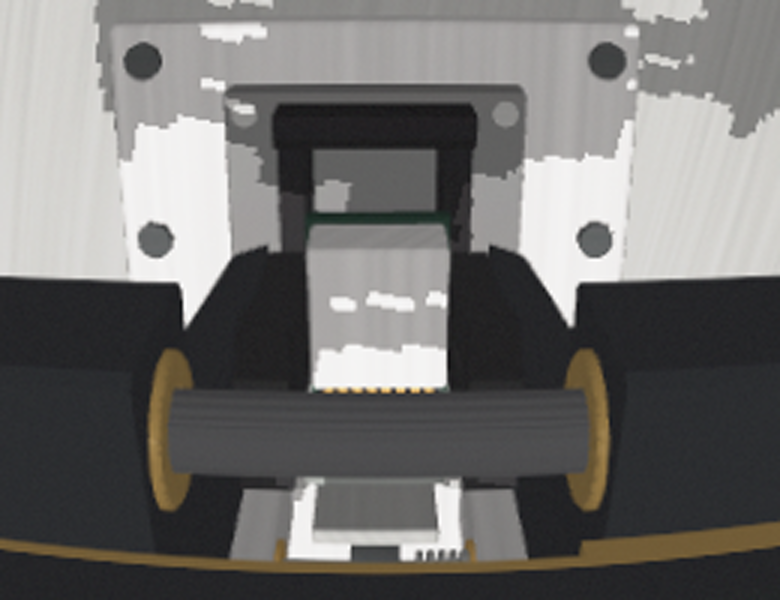

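```bash
python3 - <<'E'
from h import *
t=np.radians(11.5);R=np.array([[np.cos(t),np.sin(t)],[-np.sin(t),np.cos(t)]])
c=load('wrist7'); T=np.array([.5767,.0279,.0826]); N=R@[.5755,.02545]
def cr(u,v,z): return (R@onz(c,130+(u+.5)/3-.5,150+(v+.5)/3-.5,z,True)[:2]).round(4)
print('T',R@T[:2],'N prev',N)
for n,u,v,z in [('s1',143,61,.012),('s2',607,61,.012),('s3',155.5,240,.012),('s4',595,240,.012),('floorL',313,180,.022),('floorR',437,180,.022),('floorB',375,149,.022),('wallL',274,106,.035),('wallR',476,106,.035),
 ('canL',308,300,T[2]+.0015),('canR',448.5,300,T[2]+.0015),('canF',378,387,T[2]+.0015),('canB',378,248,T[2]+.0015)]: print(n,cr(u,v,z))
E
```

```text
T [ 0.57068494 -0.08763559] N prev [ 0.56902058 -0.08979716]
s1 [ 0.5128 -0.0538]
s2 [ 0.625  -0.0538]
s3 [ 0.5128 -0.1   ]
s4 [ 0.6251 -0.1   ]
floorL [ 0.5545 -0.0806]
floorR [ 0.5834 -0.0806]
floorB [ 0.569  -0.0731]
wallL [ 0.5474 -0.06  ]
wallR [ 0.5906 -0.06  ]
canL [ 0.5578 -0.0823]
canR [ 0.5815 -0.0823]
canF [ 0.5696 -0.0993]
canB [ 0.5696 -0.0728]
```

```bash
python3 -m pendant '[{"xyz":[-0.003,0.001,-0.02],"angular":[0,0,0],"jaw":0},{"xyz":[0,0,-0.02],"angular":[0,0,0],"jaw":0},{"xyz":[0,0,-0.02],"angular":[0,0,0],"jaw":0},{"xyz":[0,0,-0.02],"angular":[0,0,0],"jaw":0},{"xyz":[0,0,-0.01],"angular":[0,0,0],"jaw":0},{"xyz":[0,0,0],"angular":[0,0,0],"jaw":0},{"xyz":[0,0,0],"angular":[0,0,0],"jaw":0},{"xyz":[0,0,0],"angular":[0,0,0],"jaw":0}]'
python3 - <<'E'
from h import *
c=snap('wrist','wrist8'); o=env.get_obs(); T=o['tool_pos'];print(T,o['eef_rot'],o['contact_force'])
im=c['img'][150:350,130:390]; cv2.imwrite('pics/w8c.png',cv2.resize(im,None,fx=3,fy=3,interpolation=cv2.INTER_CUBIC))
E
```

```text
clock: 6.68
tool_pos: [0.5756, 0.0284, 0.055]
eef_rot: [0.0, 0.633, 0.774, 0.0]
contact_force: [0.5, 0.3, -0.4]
gripper_width: 0.0232
[0.57578634 0.02840161 0.05527624] [2.14199561e-04 6.32591874e-01 7.74485275e-01 1.84484057e-04] [-0.85701185  0.15139781 -0.07668225]
```

View pics/w8c.png

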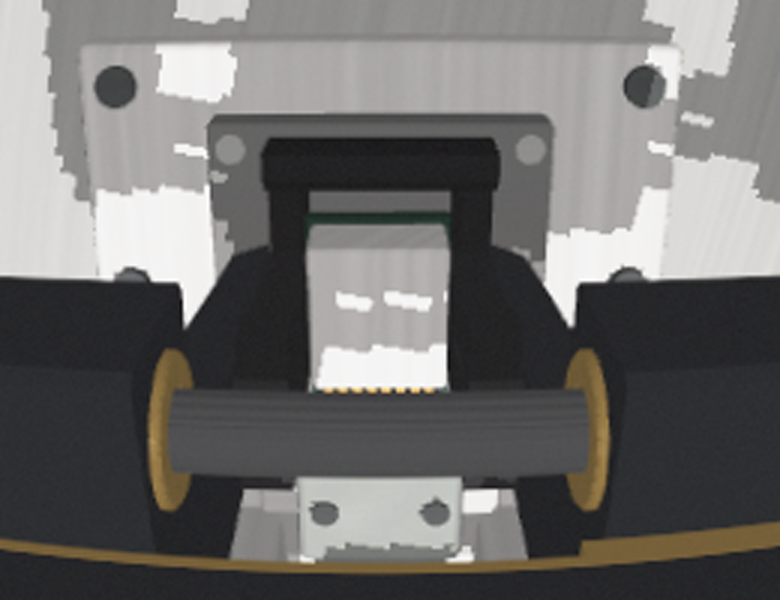

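```bash
python3 -m pendant '[{"xyz":[0.001,0,-0.012],"angular":[0,0,0],"jaw":0},{"xyz":[0,0,-0.01],"angular":[0,0,0],"jaw":0},{"xyz":[0,0,-0.01],"angular":[0,0,0],"jaw":0},{"xyz":[0,0,-0.01],"angular":[0,0,0],"jaw":0},{"xyz":[0,0,-0.01],"angular":[0,0,0],"jaw":0},{"xyz":[0,0,-0.008],"angular":[0,0,0],"jaw":0},{"xyz":[0,0,0],"angular":[0,0,0],"jaw":0},{"xyz":[0,0,0],"angular":[0,0,0],"jaw":0}]'
python3 - <<'E'
from h import *
c=snap('wrist','wrist9'); o=env.get_obs(); T=o['tool_pos'];print(T,o['eef_rot'],o['contact_force'],o['wrist_torque'])
im=c['img'][150:350,130:390]; cv2.imwrite('pics/w9c.png',cv2.resize(im,None,fx=3,fy=3,interpolation=cv2.INTER_CUBIC))
E
```

```text
clock: 7.4
tool_pos: [0.5757, 0.0284, 0.0368]
eef_rot: [-0.0, 0.633, 0.774, -0.0]
contact_force: [0.5, -0.1, -0.3]
gripper_width: 0.0237
[0.57572286 0.02838409 0.03687539] [-3.78012686e-05  6.32607901e-01  7.74472235e-01 -1.79338584e-05] [-0.189824   -0.61745803 -0.04369535] [-0.06996513  0.0683935   0.01725412]
```

View pics/w9c.png

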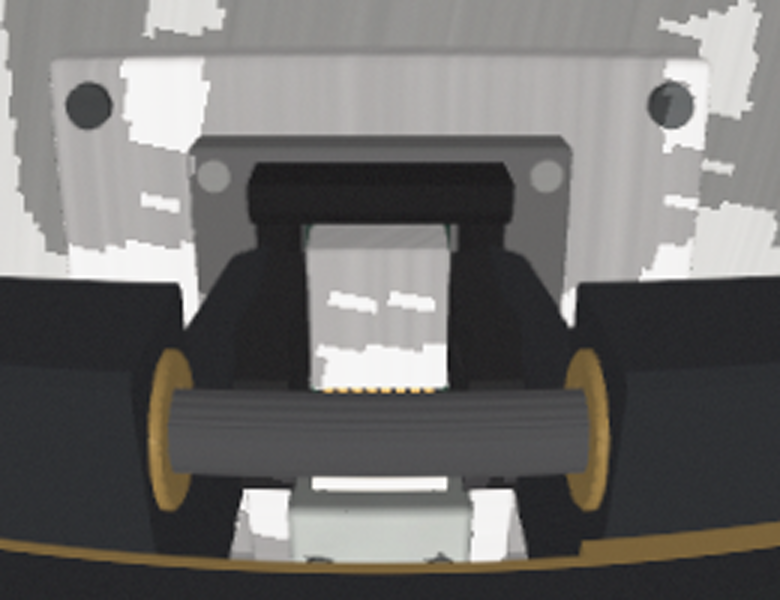

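```bash
python3 -m pendant '[{"xyz":[0,0,-0.003],"angular":[0,0,0],"jaw":0},{"xyz":[0,0,0],"angular":[0,0,0],"jaw":0},{"xyz":[0,0,0],"angular":[0,0,0],"jaw":0}]'
python3 -m pendant '[{"xyz":[0,0,0],"angular":[0,0,0],"jaw":30},{"xyz":[0,0,0],"angular":[0,0,0],"jaw":40},{"xyz":[0,0,0],"angular":[0,0,0],"jaw":50},{"xyz":[0,0,0],"angular":[0,0,0],"jaw":50},{"xyz":[0,0,0],"angular":[0,0,0],"jaw":50}]'
python3 - <<'E'
from h import *
c=snap('wrist','wrist10')
im=c['img'][150:350,130:390]; cv2.imwrite('pics/w10c.png',cv2.resize(im,None,fx=3,fy=3,interpolation=cv2.INTER_CUBIC))
E
```

```text
clock: 7.7
tool_pos: [0.5759, 0.0284, 0.0365]
eef_rot: [0.0, 0.633, 0.774, 0.0]
contact_force: [-2.0, 0.1, 2.7]
gripper_width: 0.0234
clock: 8.12
tool_pos: [0.5757, 0.0284, 0.036]
eef_rot: [-0.0, 0.633, 0.774, -0.0]
contact_force: [-0.2, -0.5, 0.7]
gripper_width: 0.0439
```

View pics/w10c.png

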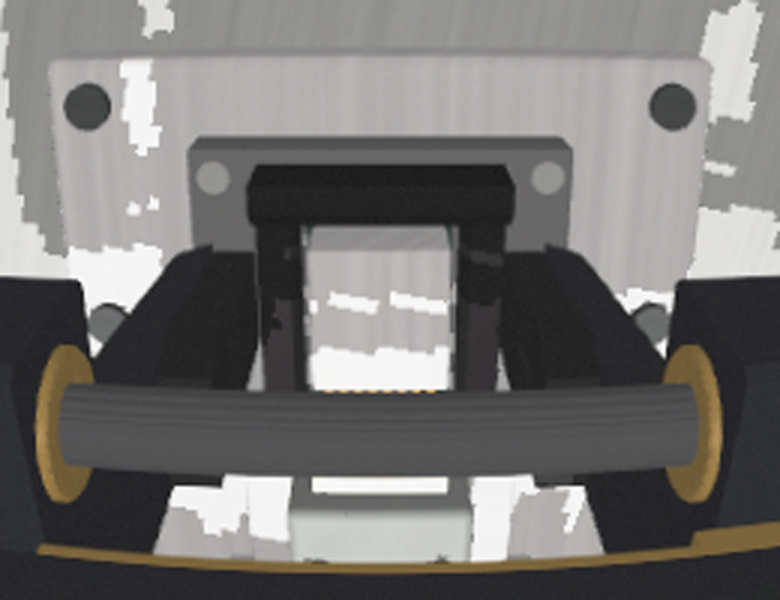

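```bash
python3 -m pendant '[{"xyz":[0,0,0.03],"angular":[0,0,0],"jaw":50},{"xyz":[0,0,0.07],"angular":[0,0,0],"jaw":50},{"xyz":[0,0,0.1],"angular":[0,0,0],"jaw":50},{"xyz":[0,0,0.1],"angular":[0,0,0],"jaw":60},{"xyz":[0,0,0.1],"angular":[0,0,0],"jaw":70},{"xyz":[0,0,0.1],"angular":[0,0,0],"jaw":70},{"xyz":[0,0,0.1],"angular":[0,0,0],"jaw":70},{"xyz":[0,0,0.1],"angular":[0,0,0],"jaw":70}]'
python3 -m pendant '[{"xyz":[-0.015,-0.09,0.03],"angular":[0,0,-0.6],"jaw":70},{"xyz":[-0.015,-0.05,0],"angular":[0,0,-0.97],"jaw":70},{"xyz":[-0.015,0,0],"angular":[0,0,-1],"jaw":70},{"xyz":[-0.015,0,0],"angular":[0,0,-1],"jaw":70},{"xyz":[0,0,0],"angular":[0,0,0],"jaw":70},{"xyz":[0,0,0],"angular":[0,0,0],"jaw":70}]'
python3 - <<'E'
from h import *
c=snap('wrist','wrist11');o=env.get_obs(); T=o['tool_pos'];print(T,o['eef_rot'])
s=snap('scene','scene11')
cv2.imwrite('pics/s11c.png',cv2.resize(s['img'][165:285,170:430],None,fx=3,fy=3,interpolation=cv2.INTER_CUBIC))
E
```

```text
clock: 8.83
tool_pos: [0.5755, 0.0284, 0.2485]
eef_rot: [0.0, 0.633, 0.774, 0.0]
contact_force: [0.1, -0.0, -0.2]
gripper_width: 0.0616
clock: 9.33
tool_pos: [0.5577, -0.0137, 0.2557]
eef_rot: [0.0, 0.759, 0.651, 0.0]
contact_force: [-0.7, -0.0, -0.2]
gripper_width: 0.0618
[ 0.55782361 -0.01356649  0.25555949] [2.15832178e-04 7.59149149e-01 6.50916636e-01 2.39293136e-04]
```

View pics/wrist11.png

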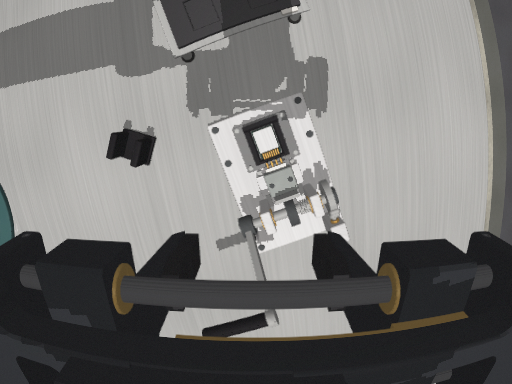

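View pics/s11c.png

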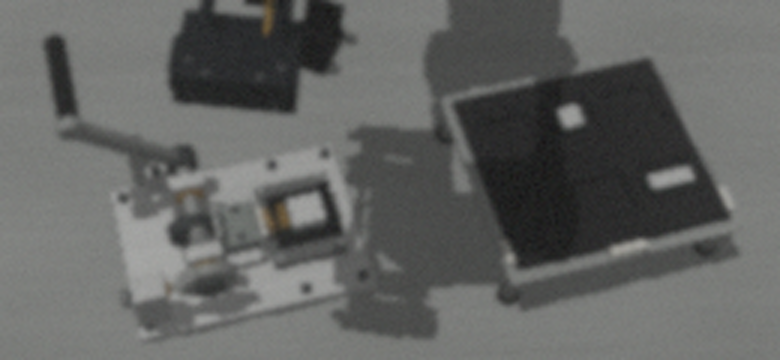

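```bash
python3 - <<'E'
from h import *
t=np.radians(11.5);R=np.array([[np.cos(t),np.sin(t)],[-np.sin(t),np.cos(t)]]); N=R@[.5755,.02545]
a=load('scene0'); b=load('side0'); c=load('wrist11')
im=c['img'][95:180,205:310]; cv2.imwrite('pics/w11c.png',cv2.resize(im,None,fx=6,fy=6,interpolation=cv2.INTER_CUBIC))
for u,v in [(54,40),(67,116)]:
    p=onz(a,170+u/3,165+v/3,.14); print('sc',(R@p[:2]-N).round(4))
for u,v in [(237,418),(365,403)]:
    p=onz(b,190+u/4.5,120+v/4.5,.14); print('side',(R@p[:2]-N).round(4))
for u,v in [(205,332),(268,322)]: print('w',(R@onz(c,u,v,.14,True)[:2]-N).round(4))
G=N+[-.1,-.162]; print('grip',R.T@G, [proj(x,[*(R.T@G),.140]).round(1) for x in (a,b)],proj(c,[*(R.T@G),.14],True))
E
```

```text
sc [-0.1303 -0.1617]
sc [-0.0625 -0.1624]
side [-0.132 -0.162]
side [-0.0614 -0.1668]
w [-0.1321 -0.1584]
w [-0.0616 -0.1671]
grip [ 0.50980513 -0.1532346 ] [array([189.9, 189.4]), array([255.4, 210.8])] [232.91401745 327.75265896]
```

View pics/w11c.png

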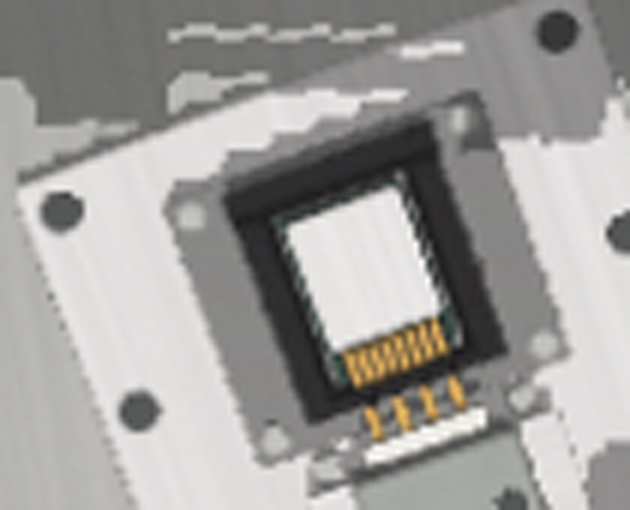

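```bash
python3 -m pendant '[{"xyz":[-0.013,-0.036,0],"angular":[0,0,-0.94],"jaw":70},{"xyz":[-0.013,-0.036,0],"angular":[0,0,-0.94],"jaw":70},{"xyz":[-0.013,-0.036,0],"angular":[0,0,-0.94],"jaw":60},{"xyz":[-0.013,-0.036,0],"angular":[0,0,-0.94],"jaw":60},{"xyz":[-0.013,-0.036,0],"angular":[0,0,-0.94],"jaw":60},{"xyz":[-0.013,-0.036,0],"angular":[0,0,-0.94],"jaw":60},{"xyz":[-0.013,-0.036,0],"angular":[0,0,-0.94],"jaw":60},{"xyz":[-0.013,-0.036,0],"angular":[0,0,-0.94],"jaw":60}]'
python3 -m pendant '[{"xyz":[-0.013,-0.036,0],"angular":[0,0,-0.94],"jaw":60},{"xyz":[-0.013,-0.036,0],"angular":[0,0,-0.94],"jaw":60},{"xyz":[-0.013,-0.036,0],"angular":[0,0,-0.94],"jaw":60},{"xyz":[-0.013,-0.036,0],"angular":[0,0,-0.94],"jaw":60},{"xyz":[-0.013,-0.036,0],"angular":[0,0,-0.89],"jaw":60},{"xyz":[0,0,0],"angular":[0,0,0],"jaw":60},{"xyz":[0,0,0],"angular":[0,0,0],"jaw":60},{"xyz":[0,0,0],"angular":[0,0,0],"jaw":60}]'
python3 - <<'E'
from h import *
c=snap('wrist','wrist12');o=env.get_obs(); T=o['tool_pos'];q=o['eef_rot'];print(T,q,2*np.degrees(np.arctan2(q[2],q[1]))-90,o['joint_positions'],o['contact_force'])
E
```

```text
clock: 10.1
tool_pos: [0.5266, -0.1003, 0.255]
eef_rot: [-0.0, 0.946, 0.324, -0.0]
contact_force: [-0.1, -0.1, 0.4]
gripper_width: 0.0528
clock: 10.77
tool_pos: [0.5073, -0.1536, 0.2551]
eef_rot: [-0.0, 0.995, 0.1, 0.0]
contact_force: [0.5, -0.9, -0.5]
gripper_width: 0.0532
[ 0.50732749 -0.15342088  0.25504207] [-1.93401612e-04  9.94976235e-01  1.00111204e-01  2.51915488e-05] -78.50885156637976 [-3.40896130e-01 -1.67017506e-02  1.90187228e+00  3.90399713e-04
  1.25654175e+00  1.02922112e+00] [-0.33146555  0.62353257  0.13375319]
```

View pics/wrist12.png

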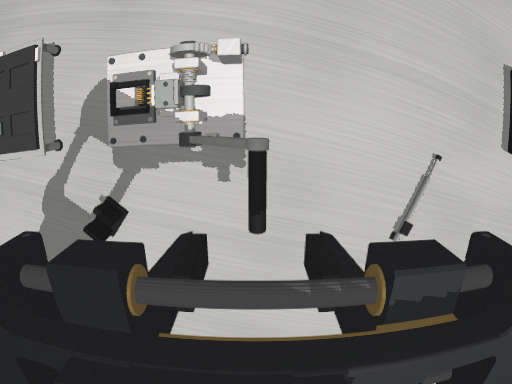

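```bash
python3 -m pendant '[{"xyz":[0.007,0,-0.07],"angular":[0,0,0],"jaw":60},{"xyz":[0,0,-0.08],"angular":[0,0,0],"jaw":60},{"xyz":[0,0,-0.08],"angular":[0,0,0],"jaw":60},{"xyz":[0,0,-0.08],"angular":[0,0,0],"jaw":60},{"xyz":[0,0,-0.06],"angular":[0,0,0],"jaw":60},{"xyz":[0,0,-0.05],"angular":[0,0,0],"jaw":60},{"xyz":[0,0,0],"angular":[0,0,0],"jaw":60},{"xyz":[0,0,0],"angular":[0,0,0],"jaw":60}]'
python3 - <<'E'
from h import *
c=snap('wrist','wrist13');s=snap('side','side13');o=env.get_obs(); print(o['tool_pos'],o['contact_force'])
cv2.imwrite('pics/si13.png',cv2.resize(s['img'][120:250,190:320],None,fx=4.5,fy=4.5,interpolation=cv2.INTER_CUBIC))
E
```

```text
clock: 11.48
tool_pos: [0.5086, -0.1532, 0.1283]
eef_rot: [-0.001, 0.995, 0.1, -0.001]
contact_force: [0.4, 0.2, -0.2]
gripper_width: 0.0526
[ 0.51017945 -0.15394894  0.13031685] [ 0.31296064 -0.51965268  0.51883822]
```

View pics/wrist13.png

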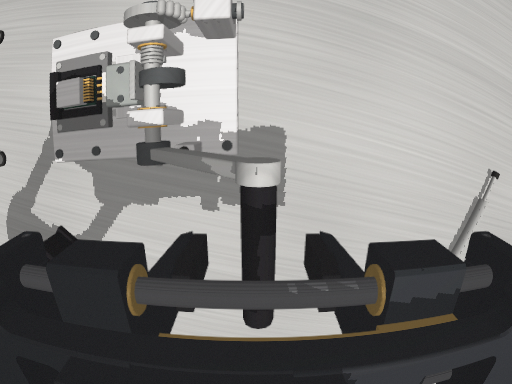

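View pics/si13.png

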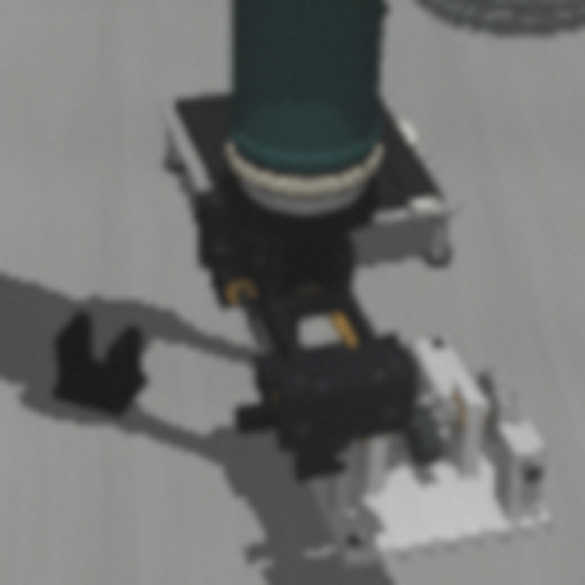

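```bash
python3 -m pendant '[{"xyz":[0,0,0],"angular":[0,0,0],"jaw":30},{"xyz":[0,0,0],"angular":[0,0,0],"jaw":10},{"xyz":[0,0,0],"angular":[0,0,0],"jaw":0},{"xyz":[0,0,0],"angular":[0,0,0],"jaw":0},{"xyz":[0,0,0],"angular":[0,0,0],"jaw":0},{"xyz":[0,0,0],"angular":[0,0,0],"jaw":0}]'
python3 - <<'E'
import numpy as np
q=np.linspace(0,.868,17); th=np.radians(47.95)-q
y=-.115*np.cos(th); z=.115*np.sin(th)
dy=np.diff(y);dz=np.diff(z)
for i in range(16): print(i,(np.array([-dy[i]*.1994,dy[i]*.9799,dz[i]])/.3).round(4))
E
```

```text
clock: 12.08
tool_pos: [0.5092, -0.1541, 0.1293]
eef_rot: [0.0, 0.995, 0.099, 0.0]
contact_force: [0.3, -0.5, 1.6]
gripper_width: 0.015
0 [ 0.003  -0.0148 -0.0143]
1 [ 0.0028 -0.014  -0.0151]
2 [ 0.0027 -0.0131 -0.0159]
3 [ 0.0025 -0.0123 -0.0166]
4 [ 0.0023 -0.0114 -0.0172]
5 [ 0.0021 -0.0104 -0.0179]
6 [ 0.0019 -0.0095 -0.0184]
7 [ 0.0017 -0.0085 -0.0189]
8 [ 0.0015 -0.0075 -0.0193]
9 [ 0.0013 -0.0064 -0.0197]
10 [ 0.0011 -0.0054 -0.0201]
11 [ 0.0009 -0.0043 -0.0203]
12 [ 0.0007 -0.0032 -0.0205]
13 [ 0.0004 -0.0021 -0.0207]
14 [ 0.0002 -0.001  -0.0208]
15 [-0.      0.0001 -0.0208]
```

```bash
python3 -m pendant '[{"xyz":[0.003,-0.015,-0.014],"angular":[0,0,0],"jaw":0},{"xyz":[0.003,-0.014,-0.015],"angular":[0,0,0],"jaw":0},{"xyz":[0.003,-0.013,-0.016],"angular":[0,0,0],"jaw":0},{"xyz":[0.002,-0.012,-0.017],"angular":[0,0,0],"jaw":0},{"xyz":[0.002,-0.011,-0.017],"angular":[0,0,0],"jaw":0},{"xyz":[0.002,-0.01,-0.018],"angular":[0,0,0],"jaw":0},{"xyz":[0.002,-0.01,-0.018],"angular":[0,0,0],"jaw":0},{"xyz":[0.002,-0.009,-0.019],"angular":[0,0,0],"jaw":0}]'
python3 - <<'E'
from h import *
c=snap('wrist','wrist14');o=env.get_obs(); print(o['tool_pos'],o['contact_force'],o['gripper_width'])
E
```

```text
clock: 12.75
tool_pos: [0.5147, -0.1809, 0.0895]
eef_rot: [-0.002, 0.995, 0.098, -0.0]
contact_force: [-2.9, 6.8, 8.4]
gripper_width: 0.014
[ 0.51472693 -0.18130401  0.08840733] [-0.77358614  4.9906897   3.55195072] 0.014210585652013705
```

View pics/wrist14.png

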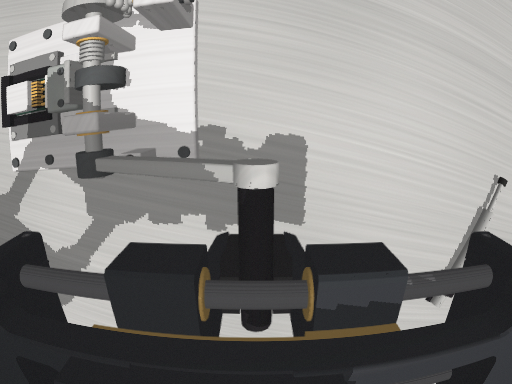

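```bash
python3 -m pendant '[{"xyz":[0.002,-0.008,-0.019],"angular":[0,0,0],"jaw":0},{"xyz":[0.001,-0.007,-0.02],"angular":[0,0,0],"jaw":0},{"xyz":[0.001,-0.005,-0.02],"angular":[0,0,0],"jaw":0},{"xyz":[0.001,-0.004,-0.02],"angular":[0,0,0],"jaw":0},{"xyz":[0.001,-0.003,-0.021],"angular":[0,0,0],"jaw":0},{"xyz":[0,-0.002,-0.021],"angular":[0,0,0],"jaw":0},{"xyz":[0,-0.001,-0.02],"angular":[0,0,0],"jaw":0},{"xyz":[0,0,0],"angular":[0,0,0],"jaw":0}]'
python3 -m pendant '[{"xyz":[0,0,0],"angular":[0,0,0],"jaw":0},{"xyz":[0,0,0],"angular":[0,0,0],"jaw":0}]'
python3 - <<'E'
from h import *
c=snap('wrist','wrist15');s=snap('side','side15');o=env.get_obs(); print(o['tool_pos'],o['contact_force'],o['gripper_width'],o['eef_rot'])
cv2.imwrite('pics/si15.png',cv2.resize(s['img'][120:250,190:320],None,fx=4.5,fy=4.5,interpolation=cv2.INTER_CUBIC))
E
```

```text
clock: 13.47
tool_pos: [0.5168, -0.1911, 0.0466]
eef_rot: [-0.0, 0.995, 0.099, 0.0]
contact_force: [-1.9, 2.5, 8.0]
gripper_width: 0.0127
clock: 13.63
tool_pos: [0.5168, -0.1911, 0.047]
eef_rot: [-0.0, 0.995, 0.099, 0.0]
contact_force: [-2.0, 1.7, 5.2]
gripper_width: 0.0128
[ 0.5168154  -0.1910688   0.04697237] [-2.12454488  1.27623811  5.52909534] 0.012817060648748737 [-2.31701081e-04  9.95122393e-01  9.86476566e-02  9.84289589e-05]
```

View pics/wrist15.png

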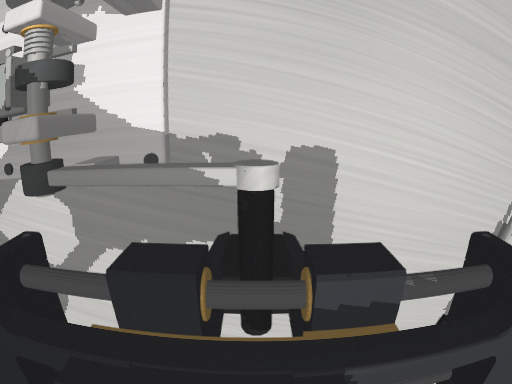

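View pics/si15.png

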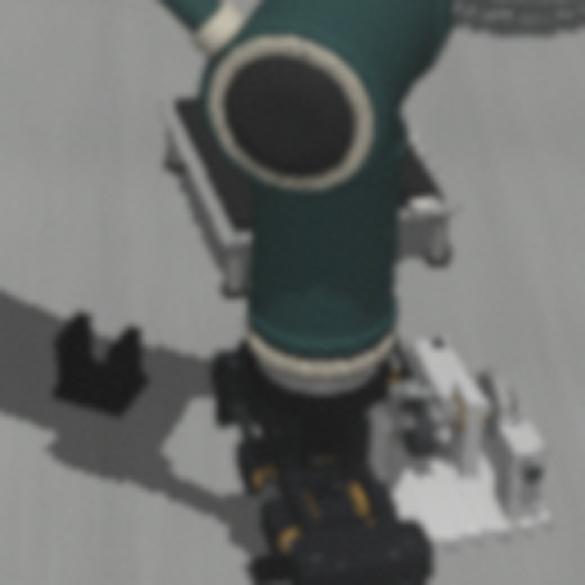

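```bash
python3 -m pendant '[{"xyz":[0,0,-0.008],"angular":[0,0,0],"jaw":0},{"xyz":[0,0,0],"angular":[0,0,0],"jaw":0},{"xyz":[0,0,0],"angular":[0,0,0],"jaw":0}]'
python3 - <<'E'
from h import *
for n in ['wrist13','wrist14','wrist15']:
    c=load(n); g=c['img'].astype(int).sum(2)
    for v in (205,215):
        r=g[v,225:295]; print(n,v,list(r))
s=snap('scene','scene16'); cv2.imwrite('pics/s16.png',cv2.resize(s['img'][165:285,170:350],None,fx=4,fy=4,interpolation=cv2.INTER_CUBIC))
E
```

```text
clock: 13.98
tool_pos: [0.5169, -0.1912, 0.0447]
eef_rot: [-0.0, 0.995, 0.099, 0.0]
contact_force: [-1.5, 2.2, 6.5]
gripper_width: 0.0128
wrist13 205 [np.int64(586), np.int64(587), np.int64(586), np.int64(587), np.int64(586), np.int64(589), np.int64(591), np.int64(463), np.int64(392), np.int64(389), np.int64(542), np.int64(594), np.int64(590), np.int64(590), np.int64(589), np.int64(345), np.int64(69), np.int64(77), np.int64(81), np.int64(82), np.int64(90), np.int64(74), np.int64(88), np.int64(83), np.int64(104), np.int64(107), np.int64(115), np.int64(121), np.int64(116), np.int64(124), np.int64(124), np.int64(126), np.int64(126), np.int64(130), np.int64(124), np.int64(125), np.int64(128), np.int64(102), np.int64(87), np.int64(96), np.int64(85), np.int64(96), np.int64(83), np.int64(83), np.int64(93), np.int64(86), np.int64(89), np.int64(87), np.int64(75), np.int64(87), np.int64(81), np.int64(261), np.int64(347), np.int64(536), np.int64(576), np.int64(428), np.int64(383), np.int64(381), np.int64(384), np.int64(385), np.int64(557), np.int64(581), np.int64(580), np.int64(579), np.int64(5
[... 4526 characters left out ...]
64(86), np.int64(85), np.int64(86), np.int64(89), np.int64(86), np.int64(85), np.int64(94), np.int64(93), np.int64(90), np.int64(89), np.int64(93), np.int64(89), np.int64(92), np.int64(83), np.int64(99), np.int64(90), np.int64(85), np.int64(87), np.int64(80), np.int64(90), np.int64(85), np.int64(86), np.int64(84), np.int64(81), np.int64(85), np.int64(82), np.int64(79), np.int64(68), np.int64(520), np.int64(574), np.int64(572), np.int64(577), np.int64(580), np.int64(578), np.int64(583), np.int64(567), np.int64(409), np.int64(370), np.int64(372), np.int64(370), np.int64(368), np.int64(369), np.int64(370), np.int64(367), np.int64(367), np.int64(368), np.int64(367), np.int64(368), np.int64(365)]
```

View pics/s16.png

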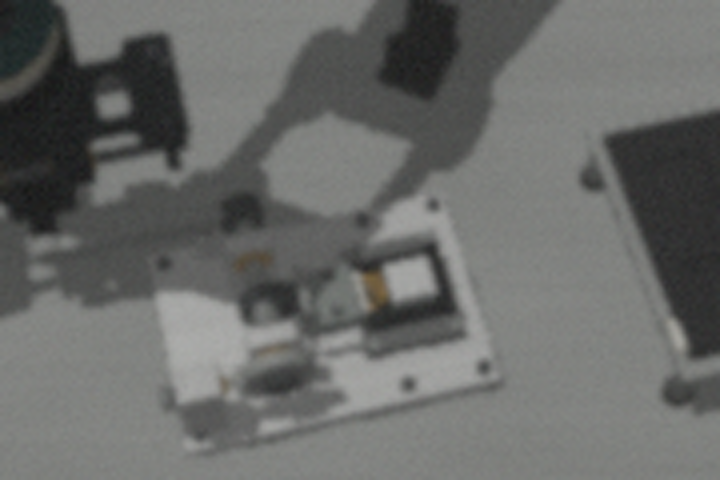

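```bash
python3 - <<'E'
from h import *
snap('wrist','wrist17'); o=env.get_obs(); print(o['tool_pos'],o['contact_force'],o['gripper_width'])
ims=[]
for n in ['wrist13','wrist14','wrist17']:
    c=load(n); ims.append(cv2.resize(c['img'][150:240,220:300],None,fx=3.2,fy=6,interpolation=cv2.INTER_CUBIC))
cv2.imwrite('pics/cmp.png',np.hstack(ims))
E
```

```text
[ 0.51684272 -0.19121182  0.04471565] [-2.32933913  2.99659369  6.99570286] 0.013070364412280256
```

View pics/cmp.png

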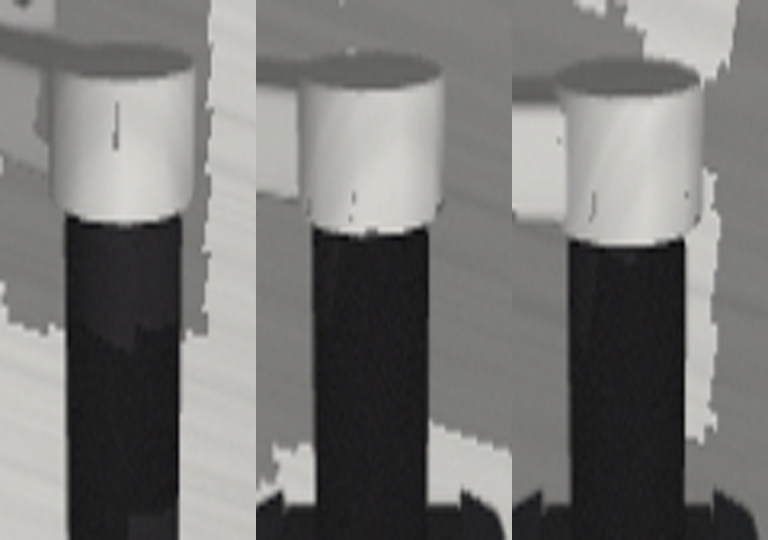

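View pics/wrist17.png

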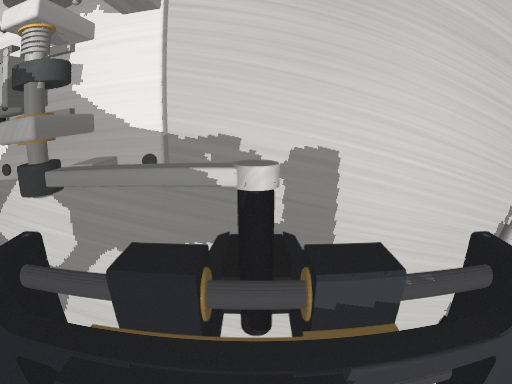

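```bash
python3 -m pendant '[{"xyz":[0,0,-0.007],"angular":[0,0,0],"jaw":0},{"xyz":[0,0,0],"angular":[0,0,0],"jaw":0},{"xyz":[0,0,0],"angular":[0,0,0],"jaw":0}]'
python3 -m pendant '[{"xyz":[0,0,-0.007],"angular":[0,0,0],"jaw":0},{"xyz":[0,0,0],"angular":[0,0,0],"jaw":0},{"xyz":[0,0,0],"angular":[0,0,0],"jaw":0}]'
python3 -m pendant '[{"xyz":[0,0,-0.007],"angular":[0,0,0],"jaw":0},{"xyz":[0,0,0],"angular":[0,0,0],"jaw":0},{"xyz":[0,0,0],"angular":[0,0,0],"jaw":0}]'
python3 - <<'E'
from h import *
snap('wrist','wrist18');
c=load('wrist18'); cv2.imwrite('pics/cmp2.png',cv2.resize(np.hstack([load('wrist17')['img'][150:340,200:310],c['img'][150:340,200:310]]),None,fx=3,fy=3,interpolation=cv2.INTER_CUBIC))
E
```

```text
clock: 14.33
tool_pos: [0.5169, -0.1913, 0.0429]
eef_rot: [-0.0, 0.995, 0.099, 0.0]
contact_force: [-2.2, 1.5, 8.0]
gripper_width: 0.0127
clock: 14.58
tool_pos: [0.5169, -0.1913, 0.0404]
eef_rot: [0.0, 0.995, 0.099, 0.0]
contact_force: [-1.2, 0.6, 4.6]
gripper_width: 0.0131
clock: 14.83
tool_pos: [0.5169, -0.1914, 0.0383]
eef_rot: [0.0, 0.995, 0.099, 0.0]
contact_force: [-2.4, 1.4, 5.5]
gripper_width: 0.013
```

View pics/cmp2.png

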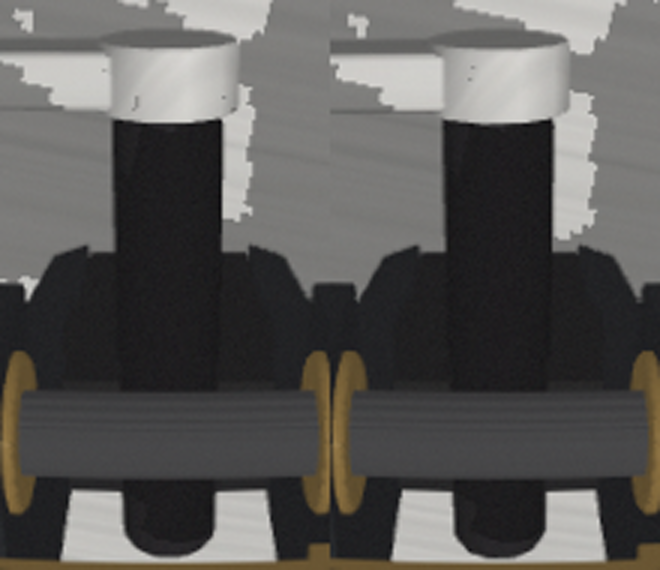

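```bash
python3 -m pendant '[{"xyz":[0,0,-0.006],"angular":[0,0,0],"jaw":0},{"xyz":[0,0,0],"angular":[0,0,0],"jaw":0},{"xyz":[0,0,0],"angular":[0,0,0],"jaw":0}]'
python3 -m pendant '[{"xyz":[0,0,-0.006],"angular":[0,0,0],"jaw":0},{"xyz":[0,0,0],"angular":[0,0,0],"jaw":0},{"xyz":[0,0,0],"angular":[0,0,0],"jaw":0},{"xyz":[0,0,0],"angular":[0,0,0],"jaw":0}]'
python3 - <<'E'
from h import *
c=snap('wrist','wrist19'); cv2.imwrite('pics/cmp3.png',cv2.resize(np.hstack([load('wrist17')['img'][150:340,200:310],c['img'][150:340,200:310]]),None,fx=3,fy=3,interpolation=cv2.INTER_CUBIC))
F=[env.get_obs()['contact_force'] for i in range(3)]; print(F)
E
```

```text
clock: 15.13
tool_pos: [0.5169, -0.1914, 0.0368]
eef_rot: [0.0, 0.995, 0.099, 0.0]
contact_force: [-2.5, 1.0, 9.4]
gripper_width: 0.0125
clock: 15.47
tool_pos: [0.5169, -0.1914, 0.0352]
eef_rot: [0.0, 0.995, 0.099, 0.0]
contact_force: [-2.6, 2.0, 9.5]
gripper_width: 0.0126
[array([-3.54554902,  2.72721338,  8.55112369]), array([-3.54554902,  2.72721338,  8.55112369]), array([-3.54554902,  2.72721338,  8.55112369])]
```

View pics/cmp3.png

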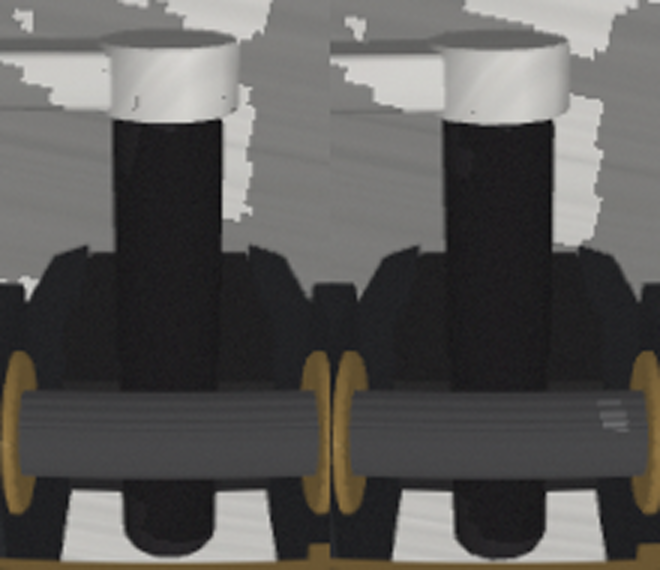

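```bash
python3 - <<'E'
from h import *
s=snap('scene','scene19'); s2=snap('side','side19')
cv2.imwrite('pics/s19.png',cv2.resize(np.hstack([load('scene11')['img'][205:280,230:305],load('scene16')['img'][205:280,230:305],s['img'][205:280,230:305]]),None,fx=3.5,fy=3.5,interpolation=cv2.INTER_CUBIC))
for n in ['wrist13','wrist14','wrist15','wrist17','wrist18','wrist19']:
    g=load(n)['img'].astype(float).sum(2); W=[];C=[]
    for v in range(195,232):
        r=g[v]; d=r<230; i=257
        l=i
        while d[l]: l-=1
        h=i
        while d[h]: h+=1
        def cross(a,b): return a+(r[a]-230)/(r[a]-r[b])*(b-a)
        L=cross(l,l+1);H=cross(h,h-1)
        W.append(H-L);C.append((H+L)/2)
    p=np.polyfit(np.arange(195,232)-213,W,1); print(n,p.round(3),np.median(W).round(2),np.median(C).round(2))
E
```

```text
wrist13 [-0.062 35.15 ] 34.87 258.05
wrist14 [-0.068 35.687] 36.1 255.42
wrist15 [-2.2000e-02  3.6182e+01] 36.25 255.23
wrist17 [-2.1000e-02  3.6198e+01] 36.24 255.28
wrist18 [-3.4000e-02  3.6156e+01] 36.13 255.48
wrist19 [-3.5000e-02  3.6214e+01] 36.35 255.5
```

View pics/s19.png

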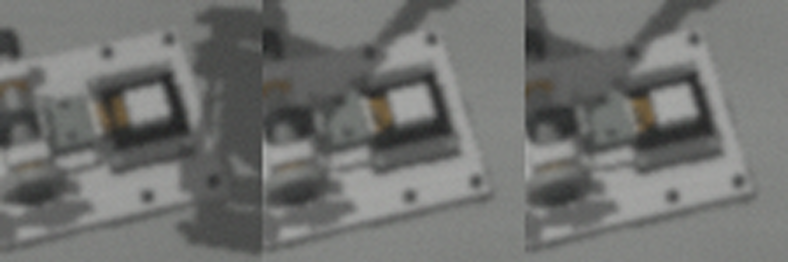

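```bash
python3 - <<'E'
from h import *
t=np.radians(11.5);R=np.array([[np.cos(t),np.sin(t)],[-np.sin(t),np.cos(t)]]); N=R@[.5755,.02545]
for n in ['scene11','scene16','scene19']:
    c=load(n); u0,v0=proj(c,[*(R.T@(N+[0,.0045])),.038]); x,y=int(u0)-9,int(v0)-9
    g=c['img'][y:y+19,x:x+19].min(2).astype(float); k=(g>105).astype(np.uint8)
    nn,l,s,ce=cv2.connectedComponentsWithStats(k); i=l[9,9]
    p=ce[i]+[x,y]; print(n,(u0,v0),p,s[i],(R@onz(c,*p,.038)[:2]-N).round(4))
# others unmoved?
for n,ps in [('scene',[(190,113)])]: pass
a=load('scene0')['img'];b=load('scene19')['img']
d=np.abs(a.astype(int)-b).sum(2)>60
print('diff pen',d[190:260,80:120].sum(),'brk',d[160:192,262:292].sum(),'sq',d[195:212,350:370].sum(),'slim',d[215:232,383:404].sum())
cv2.imwrite('pics/s19f.png',cv2.resize(b[150:290,70:430],None,fx=2.2,fy=2.2,interpolation=cv2.INTER_CUBIC))
print(env.get_obs())
E
```

```text
scene11 (np.float64(271.9819996219855), np.float64(232.78124376418018)) [271.42727273 234.42727273] [  4   6  12  12 110] [0.0038 0.0021]
scene16 (np.float64(271.9819996219855), np.float64(232.78124376418018)) [271.96551724 234.25      ] [  4   6  13  12 116] [0.0037 0.0035]
scene19 (np.float64(271.9819996219855), np.float64(232.78124376418018)) [271.94871795 234.2991453 ] [  4   6  13  12 117] [0.0038 0.0034]
diff pen 71 brk 529 sq 9 slim 19
{'clock': 15.6167, 'joint_positions': array([-3.99796509e-01,  2.57266091e-01,  2.04547284e+00, -6.16956246e-05,
        8.38470513e-01,  9.73188117e-01]), 'dq': array([-1.13727017e-03,  8.40954667e-04, -2.80298832e-03, -1.68689380e-05,
        3.29084453e-04,  1.10555373e-03]), 'joint_torque': array([-4.04381873e-01, -3.74926114e+01, -2.63785440e+01, -1.50732002e-01,
       -1.24419350e+00,  2.07218074e-02]), 'tool_pos': array([ 0.51690918, -0.19140655,  0.03523377]), 'eef_rot': array([1.11790435e-04, 9.95110747e-01, 9.87651915e-02, 1.57294385e-04]), 'contact_force': array([-2.87737253,  0.66431735,  9.36417232]), 'wrist_torque': array([0.39500908, 0.62316503, 0.04347806]), 'gripper_width': 0.012434399044326446}
```

View pics/s19f.png

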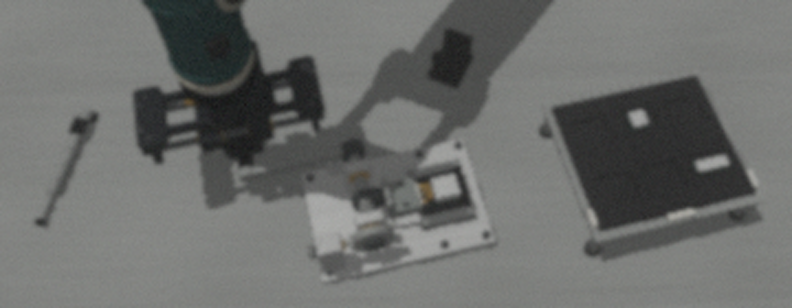

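```bash
python3 -m pendant '[{"xyz":[0,0,0],"angular":[0,0,0],"jaw":0},{"xyz":[0,0,0],"angular":[0,0,0],"jaw":0},{"xyz":[0,0,0],"angular":[0,0,0],"jaw":0},{"xyz":[0,0,0],"angular":[0,0,0],"jaw":0},{"xyz":[0,0,0],"angular":[0,0,0],"jaw":0},{"xyz":[0,0,0],"angular":[0,0,0],"jaw":0},{"xyz":[0,0,0],"angular":[0,0,0],"jaw":0},{"xyz":[0,0,0],"angular":[0,0,0],"jaw":0}]'
python3 - <<'E'
from h import *
print(env.close_job())
E
```

```text
clock: 16.28
tool_pos: [0.5169, -0.1914, 0.0352]
eef_rot: [0.0, 0.995, 0.099, 0.0]
contact_force: [-2.9, 2.3, 9.1]
gripper_width: 0.013
the job is handed in; nothing more can be done
None
```

I seated the large module in the nest with its strip towards the probes and let go of it. I then pinched the lever handle, pressed it down past its clicks, and handed the job in at 16.3 s while still holding it. No verdict was reported.

**Lever:** The last reading showed about 9 N of upward push from the lever, with the arm still. I worked out the lever angle from the tool height and the wrist pictures, not from a direct reading. It comes to about 0.87–0.88 rad, past the third click and at or near the end stop. The push dipped to about 5 N and then rose to 9 N, which fits passing through that click.

**Grip:** The handle slipped about 4 mm up between the fingers on the way down. The jaw reading fell from 15 to about 13 mm on the 16 mm bar. It then held steady in the pictures.

**Module:** The scene camera saw the can move about 1.3 mm towards the nest's +y wall as the lever went down, so the probes are bearing on it. I did not measure the probe force or the module's tilt. The scene camera put the can about 3.8 mm off centre in x before and after pressing. I took this as camera error, because the closer wrist views showed the module centred to within about 0.5 mm before it was lowered into the nest.

**Other items:** The square module, slim module, bracket and vacuum pen looked unmoved in the last picture. The pixel difference around the bracket was large; I put that down to the arm's shadow falling on it.

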